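# Clamp the bottle row with the carrier's cam-locked fence

## Robot

A 6-joint arm with a two-finger parallel gripper is mounted at the origin on a cart in front of the work surface, level with it; the furniture and walls round the work are solid. World frame = base frame: x ahead of the robot, y to its left, z up, the work surface at z = 0. Lengths are in mm, angles in rad, forces in N, time in s.
With the tool pointing down it reaches from about 275 to 1000 mm from the base axis. Payload 8.4 kg.
Tool frame: the origin (TCP) lies at the very end of the fingers, on their centre line; the grasp point (between the pads) lies 19 mm behind it; z points along the fingers, y is the direction in which the jaws open and shut (so a half turn about z gives the same grasp; the last joint's range is limited). The gripper opens to 85 mm and grips with 20 to 120 N. Pads are 22 mm wide; open, the fingers measure 114 mm over their backs; the gripper's body (76 mm by 85 mm) begins 54 mm behind the grasp point. The pads swing forward as they close: fully open they stand 13 mm farther back than shut.
Start: joints at [1.138, 0.353, 1.633, -0, 1.155, -0.002], TCP at [260.998, 567.898, 231.281] pointing down, gripper open.
Joint ranges: [-2.63, 2.63], [-0.92, 2.1], [0.06, 2.66], [-1.3, 4.44], [0, 2.69], [-3.02, 3.02]. Speed limits (rad/s): [2.22, 2.22, 2.79, 3.14, 3.14, 3.14].

## Interface

Orientations are given as [roll, pitch, yaw] about the fixed x, y, z axes, in that order (R = Rz(yaw) Ry(pitch) Rx(roll)).
In Python, from rig import sense, grab_frame, sign_off, masks_of gives the robot as it stands. The module is installed in compiled form; this text tells all that it offers.
- The arm moves only by the shell command python3 -m inch 'ROWS' [FORCE]. ROWS is JSON, a list of rows, each an object of numbers: "gripper": the finger opening in m, from 0 to 0.0854; "tx", "ty", "tz": the shift along the tool's x, y, z in m; "spin": the turn about the tool's z in degrees. In form: [{"gripper": .., "tx": .., "ty": .., "tz": .., "spin": ..}, ...]. A call has exactly 8 rows; each row shifts and turns the commanded pose from where the row before left it, along the tool's axes as they then stand; what a row does not reach is not made up. A row lasts 1/10 s, in which the tool goes at most 50 mm and 8.59 degrees, less where a joint would pass 70% of its speed; a pose out of reach is approached as far as the arm can. A call is refused whole if a number of a shift passes 0.05 or a number of a turn 8.59, either way. A call with a gripper value outside its range is refused whole. The fingers move at their own pace and stop on an object; FORCE is the grip in N (left out, the last holds). Time passes only in rows, so rows that do not move let the fingers close, or fill a call up. It gives the time, the measured TCP pose, the force and the opening at its end, in the units of the state.
- sense(): the state, without advancing time (a new reading comes with each control period).
- grab_frame(name): name is "side" or "top"; returns a dict with "pixels" (420x560x3 uint8, red, green, blue), "K" (3x3 intrinsics, pixels), "k1" (the pictures are not rectified: a ray, as slopes to the right and down, at radius r is drawn at 1 + k1 r^2 times it, then the intrinsics apply), "extrinsics" (4x4, takes a point from camera to world coordinates). Camera axes: x right, y down, z forward; pixel columns grow to the right and rows downward; lengths in mm; the calibration is good to about 2 mm. A picture is of the moment at which its call begins. There is no depth.
- sign_off(): hands the job in, once; it reports no verdict.
Trained networks look in the newest picture that a camera, given by its name, has taken for a name from the list of things; names that differ only in an ending like _2 or _b are one class to them, and where a whole thing is asked for, a point or a joint stands for the part that bears it (a point fixed in the world has none). Each returns a list of dicts, best first, with "conf" (0 to 1); they miss things now and then, are a little off and sometimes report something else, mostly with a low value. They report only what shows in the picture. A call takes as long as a camera call. They do not tell look-alikes from the thing itself.
- masks_of(camera, target): "pixels" (420x560 bool, what is visible of it) and "centre" ([row, column] in pixels, amid what is visible of it).
The state is a dict: "clock": time; "qpos": joint angles; "qvel": joint speeds; "joint_efforts": joint torques, N m; "eef_pos": TCP position; "tcp_rot": TCP orientation; "contact_force": force on the tool from outside, world axes, zero at the start; "wrist_torque": the same for the moment, N m; "opening": opening from 0.0 (shut) to 1.0 (fully open).
Only numpy, scipy, OpenCV 4.12 (cv2) and the standard library are available. Lean on these libraries where they do the work, as an engineer would, in place of code of your own. Each camera call takes 0.05 s, during which the arm holds its last target.

## Task

The bottles in the carrier stand loose: flip up the cam lever to free the sliding fence, slide the fence along until its sprung plate presses the row of bottles against the end stop with the plate pushed in about half of its travel (never all the way), and flip the lever fully down again so that the fence stays locked under that pressure - the spring pushes the fence back if you let go before it is locked. Let go at the end; keep the bottles standing and leave the other things on the worktop where they are.

Things in the scene. Friction and masses are not known exactly. Their poses are not given: they have to be found in the camera images.
- carrier: grey bottle carrier fixed on the worktop, 290 mm long (its y), foot from x -65 to +40 mm; origin on the worktop under the middle of the channel; -x faces the robot, the bottles stand in a row along y. Deck 12 mm high, channel 46 mm wide (x -23 to +23), front wall 32 mm high, guide rail along y at x -52
- rail_lip (a point): middle of the top front edge of the fixed overhead label rail: a sheet strip along y from carrier x -118 to -65 mm, z 146 to 158, carried by a cheek plate at either end (y +-143 mm, up to z 158). The raised lever's handle stands under it, so no gripper can come straight down onto it; leaning 35 to 45 degrees, fingers pointing away from the robot and down, it reaches under the lip
- end_stop: aluminium block 44 x 10 x 40 mm across the channel at the +y end; the row is pressed against its -y face, where its origin lies (underside). It is screwed down at y = 100 to 120 mm in the carrier frame, differently each time
- fence (a joint): slide of the aluminium fence along the carrier's +y, m: 0 = fully back, 0.10 = furthest towards the end stop (starts at 0 to 0.018); fence centre at carrier y = -0.10 + value. Free, it moves with about 1.5 N plus what bottles and press plate push back, and the plate's spring drives it back if let go. With the lever fully down it holds against about 20 N
- press_plate (a joint): steel plate 40 x 36 mm with rubber face, sprung on the fence's +y side, its face 39 mm ahead of the fence's centre when relaxed; value = how far it is pushed in towards the fence, m: 0 relaxed, 0.015 bottomed; spring 1 N per mm, no preload. Sliding the bottles along compresses it by at most about 3.5 mm; only the row standing against the end stop compresses it further
- lever (a joint): cam lever hinged on the fence, axis along the carrier's +y, rad: 0 = locked (lever sticks out to the front, 10 degrees below level), 1.0 = raised, fully free (47 degrees above level, handle under the label rail). Starts locked. The cam begins to grip at about 0.3 and clamps firmly below 0.1; press it down onto its stop. Stays where it is left; takes about 2 N at the handle, up to 4 N when clamping
- lever_pivot (a point): a point on the lever's axis, middle of the lever, 52 mm above the worktop; moves with the fence
- lever_grip (a point): centre of the lever's handle: a black round crossbar with domed ends, 15 mm thick and 32 mm long along the carrier's y, 75 mm from the pivot. Pinched on its two domed ends it turns, and creeps a few mm, between the fingers while they carry it along
- bottle_a: one of the three bottles of the row, standing in the channel: white with grey cap, 42 mm thick, 70 mm tall; origin at the centre of its underside, z up. The order of the three bottles in the row varies, with loose gaps between them
- bottle_b: one of the three bottles of the row, standing in the channel: white with red cap, 36 mm thick, 62 mm tall; origin at the centre of its underside, z up. The order of the three bottles in the row varies, with loose gaps between them
- bottle_c: one of the three bottles of the row, standing in the channel: white with yellow cap, 36 mm thick, 60 mm tall; origin at the centre of its underside, z up. The order of the three bottles in the row varies, with loose gaps between them
- timer: bystander: white timer, 66 x 66 x 19 mm, lying in front of the carrier
- tip_box: bystander: blue box of pipette tips, 78 x 116 x 68 mm
- swab_beaker: bystander: clear beaker with swabs, 91 x 76 x 109 mm
- white_bottle: bystander: bottle with green cap, 62 x 118 mm, behind the carrier
- cup: bystander: specimen cup with red lid, 58 x 66 mm, behind the carrier
- forceps: bystander: steel forceps, 130 x 22 x 8 mm
Mind the look-alikes: they are no part of the job. Leave any blue look-alike of the bottle_c alone.

How it is judged (in metres and radians):
On the way:
1. the cam lever is raised to free the fence (above 0.5 rad) (value of joint lever above 0.5 rad), for 0.1 s.
At the end, for the whole second after the job is handed in: The cam lever is locked (below 0.1 rad), the fence is at rest, the press plate stays pushed in by 4 to 12.5 mm of its 15 mm by the row against the end stop, and the three bottles stand upright (within 0.2 rad) (value of joint lever below 0.1 rad and value of joint press_plate between 0.004 and 0.0125 m and velocity of joint fence between -0.003 and 0.003 m/s and angle between each of bottle_a, bottle_b, bottle_c's own z axis and vertical below 0.2 rad); the robot touches nothing.
It fails at once if the press plate is driven in to the end of its 15 mm travel (more than 14.2 mm) (value of joint press_plate above 0.0142 m).
It fails at once if a bottle of the row tips over (leans more than 0.35 rad) or leaves the channel (angle between any of bottle_a, bottle_b, bottle_c's own z axis and vertical above 0.35 rad or z of any of bottle_a, bottle_b, bottle_c in the frame of carrier above 0.035 m).
It fails at once if a bystander on the worktop is shifted by more than 30 mm (distance of any of timer, tip_box, swab_beaker, white_bottle, cup, forceps from where it was at the start of the episode above 0.03 m).
It also fails if it takes over 43 s, if anything falls off the work surface, if the arm or the gripper's body presses on something with over 40 N, if the wrist force passes 120 N, or if a joint passes its speed limit or range.

## Working session

There is one attempt and no reset: what is moved stays moved. The work goes in short steps, Python scripts to look and compute and a shell command to move; the robot and the scene stay as the last step left them, time stands still between calls to the robot, and variables do not carry over. Pictures are saved under pics/ and viewed, and the job is handed in when it is done.

```bash
mkdir -p pics; ls; python3 - <<'E'
from rig import *
import cv2, numpy as np
s=sense(); print(s)
for n in ("side","top"):
    f=grab_frame(n); cv2.imwrite(f"pics/{n}0.png",f["pixels"][:,:,::-1]); print(n,f["K"],f["k1"],np.round(f["extrinsics"],3))
E
```

```text
pics
{'clock': 0.0, 'qpos': array([ 1.13763460e+00,  3.53646575e-01,  1.63411151e+00,  7.31196656e-06,
        1.15516995e+00, -2.38091505e-03]), 'qvel': array([-6.90614657e-04, -1.70492763e-03,  7.90426792e-04,  7.10551534e-04,
        7.00718222e-04,  9.00145303e-05]), 'joint_efforts': array([ 2.52033613e-03, -6.05252194e+01, -3.42070198e+01,  1.76891635e-04,
        9.26293375e-03,  3.71538704e-05]), 'eef_pos': array([260.78498131, 567.49540221, 230.57232913]), 'tcp_rot': array([-3.14025729e+00, -9.86491607e-06,  2.71080888e+00]), 'contact_force': array([0.12108805, 0.37812053, 0.13047309]), 'wrist_torque': array([-0.0077746 , -0.01008939,  0.01155167]), 'opening': 1.0013911884156548}
side [[428.33600351   0.         282.94421113]
 [  0.         428.33600351 210.46233571]
 [  0.           0.           1.        ]] 0.024854763922731858 [[ 8.88000e-01 -3.60000e-01  2.88000e-01  3.19332e+02]
 [-4.61000e-01 -6.92000e-01  5.55000e-01 -3.11502e+02]
 [-1.00000e-03 -6.25000e-01 -7.80000e-01  8.14124e+02]
 [ 0.00000e+00  0.00000e+00  0.00000e+00  1.00000e+00]]
top [[546.09699029   0.         278.65421791]
 [  0.         546.09699029 203.01698112]
 [  0.           0.           1.        ]] -0.15612178522478057 [[-1.400000e-02 -9.950000e-01  9.800000e-02  4.442650e+02]
 [-1.000000e+00  1.400000e-02 -2.000000e-03  1.881700e+02]
 [ 0.000000e+00 -9.800000e-02 -9.950000e-01  1.356281e+03]
 [ 0.000000e+00  0.000000e+00  0.000000e+00  1.000000e+00]]
```

View pics/side0.png

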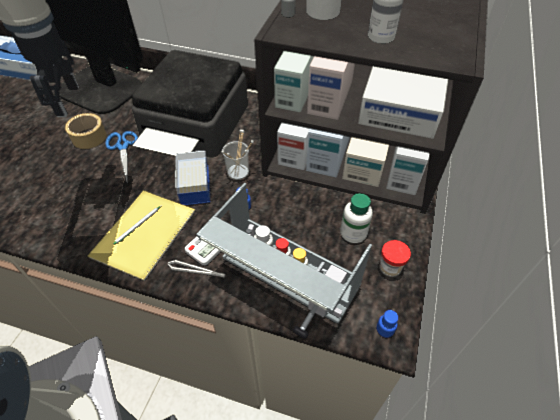

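View pics/top0.png

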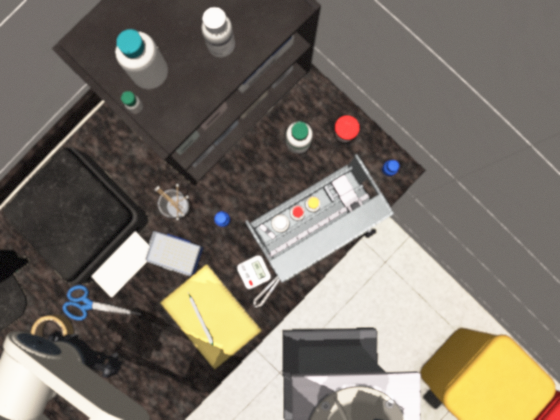

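```bash
cat > h.py <<'E'
from rig import *
import cv2, numpy as np
def proj(f,P):
    P=np.atleast_2d(np.asarray(P,float)); T=np.linalg.inv(f["extrinsics"])
    c=P@T[:3,:3].T+T[:3,3]; s=c[:,:2]/c[:,2:]; r2=(s**2).sum(1,keepdims=True)
    s=s*(1+f["k1"]*r2); K=f["K"]; return s*[K[0,0],K[1,1]]+[K[0,2],K[1,2]]
def ray(f,uv):
    K=f["K"]; d=(np.asarray(uv,float)-[K[0,2],K[1,2]])/[K[0,0],K[1,1]]; s=d.copy()
    for _ in range(20): s=d/(1+f["k1"]*(s@s))
    R=f["extrinsics"][:3,:3]; v=R@np.append(s,1); return f["extrinsics"][:3,3],v/np.linalg.norm(v)
def atz(f,uv,z):
    o,v=ray(f,uv); return o+v*(z-o[2])/v[2]
def tri(fa,a,fb,b):
    o1,v1=ray(fa,a);o2,v2=ray(fb,b)
    A=np.stack([v1,-v2],1); t=np.linalg.lstsq(A,o2-o1,rcond=None)[0]
    p=o1+t[0]*v1;q=o2+t[1]*v2; return (p+q)/2,np.linalg.norm(p-q)
def crop(f,r0,r1,c0,c1,k,name):
    im=f["pixels"][r0:r1,c0:c1,::-1]; cv2.imwrite("pics/"+name,cv2.resize(im,None,fx=k,fy=k,interpolation=cv2.INTER_CUBIC))
E
python3 - <<'E'
from h import *
f=grab_frame("side"); g=grab_frame("top")
np.save("f.npy",f,allow_pickle=True); np.save("g.npy",g,allow_pickle=True)
crop(f,180,340,180,380,4,"sidec.png"); crop(g,145,290,235,405,4,"topc.png")
for cam in ("side","top"):
  for n in ("lever_grip","fence","end_stop","bottle_a","bottle_c","carrier"):
    m=masks_of(cam,n); print(cam,n,[(round(float(d["conf"]),2),np.round(d["centre"],1).tolist(),int(d["pixels"].sum())) for d in m[:4]])
E
```

```text
side lever_grip [(0.66, [326.7, 302.5], 294)]
side fence [(0.59, [303.5, 317.2], 640)]
side end_stop [(0.4, [227.7, 249.0], 66)]
side bottle_a [(0.69, [323.7, 390.3], 433), (0.65, [247.7, 282.8], 188), (0.63, [201.2, 247.9], 21), (0.47, [235.3, 264.5], 257)]
side bottle_c [(0.69, [323.7, 390.3], 433), (0.65, [247.7, 282.8], 188), (0.63, [201.2, 247.9], 21), (0.47, [235.3, 264.5], 257)]
side carrier [(0.98, [263.2, 285.1], 8104)]
top lever_grip [(0.66, [228.7, 365.1], 108)]
top fence [(0.77, [194.4, 345.6], 799), (0.45, [232.1, 368.3], 148)]
top end_stop [(0.45, [231.7, 263.3], 69)]
top bottle_a [(0.83, [222.9, 280.4], 233), (0.77, [169.5, 389.8], 225), (0.76, [210.9, 297.1], 149), (0.47, [220.8, 223.8], 188)]
top bottle_c [(0.83, [222.9, 280.4], 233), (0.77, [169.5, 389.8], 225), (0.76, [210.9, 297.1], 149), (0.47, [220.8, 223.8], 188)]
top carrier [(0.79, [222.3, 324.1], 7967), (0.17, [222.5, 282.4], 251)]
```

View pics/sidec.png

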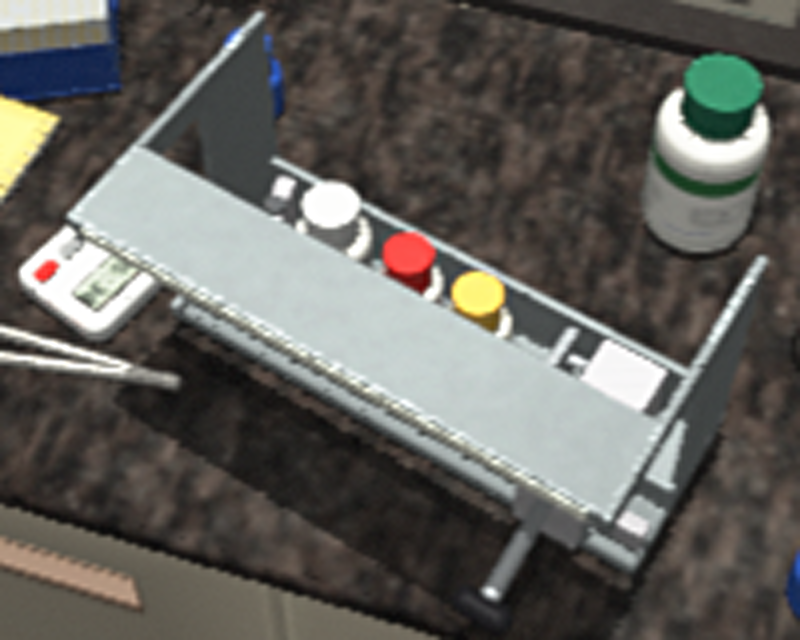

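View pics/topc.png

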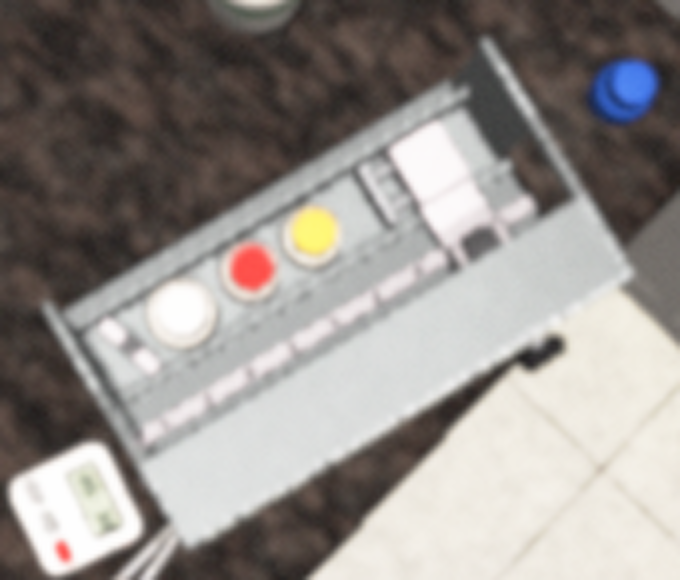

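```bash
cat >> h.py <<'E'
def carr(p,P):
    P=np.atleast_2d(P).astype(float); c,s=np.cos(p[2]),np.sin(p[2])
    return np.c_[p[0]+c*P[:,0]-s*P[:,1],p[1]+s*P[:,0]+c*P[:,1],P[:,2]]
def tocarr(p,W):
    W=np.atleast_2d(W).astype(float); c,s=np.cos(p[2]),np.sin(p[2]); d=W[:,:2]-p[:2]
    return np.c_[c*d[:,0]+s*d[:,1],-s*d[:,0]+c*d[:,1],W[:,2]]
E
python3 - <<'E'
from h import *
from scipy.optimize import least_squares
f=np.load("f.npy",allow_pickle=True).item(); g=np.load("g.npy",allow_pickle=True).item()
sp=[((-118,1,158),(197.5,234.5)),((-118,-1,158),(332.5,310.5)),((-65,1,158),(215,217.5))]
tp=[((-118,1,158),(282,281)),((-118,-1,158),(393,212.5))]
def res(p):
    r=[]
    for cam,L in ((f,sp),(g,tp)):
        P=np.array([a for a,_ in L],float);P[:,1]*=p[3]
        r.append((proj(cam,carr(p,P))-[b for _,b in L]).ravel())
    return np.concatenate(r)
for s_,t_ in ((1,1),(1,0),(0,1)):
  w=np.r_[np.ones(6)*s_,np.ones(4)*t_]
  o=least_squares(lambda p:np.r_[res(p)*w,(p[3]-143)*.3],[530,86,.5,143]); print(np.round(o.x,3),np.round(res(o.x),1))
  if s_ and t_: p=o.x
np.save("p.npy",p)
# handle
print(tri(f,(302.5,331.5),g,(370.5,232.5)))
print("grip top z=39",tocarr(p,[atz(g,(370.5,232.5),39),atz(f,(302,331.5),39)]))
for n,u,z in (("a",(180,313),70),("b",(250,267),62),("c",(312,230),60),("fence",(428,163),60)):
    print(n,tocarr(p,atz(g,(235+u[0]/4,145+u[1]/4),z)))
for n,u,z in (("a",(330,205),70),("b",(410,255),62),("c",(479,293),60)):
    print(n,tocarr(p,atz(f,(180+u[0]/4,180+u[1]/4),z)))
from rig import *
for cam,ff in (("side",f),("top",g)):
  im=ff["pixels"].copy()
  pts=[(x,y,z) for x in(-118,-65) for y in(-143,143) for z in (158,)]+[(x,y,0) for x in (-65,40) for y in (-145,145)]
  for u in proj(ff,carr(p,pts)): cv2.circle(im,(int(round(u[0])),int(round(u[1]))),1,(255,0,255),-1)
  r=(180,350,180,380) if cam=="side" else (145,290,235,405)
  cv2.imwrite(f"pics/{cam}fit.png",cv2.resize(im[r[0]:r[1],r[2]:r[3],::-1],None,fx=4,fy=4,interpolation=cv2.INTER_NEAREST))
E
```

```text
[5.65807e+02 1.14199e+02 5.30000e-01 1.43269e+02] [-0.3  0.1 -0.2 -0.7 -0.4 -1.8  1.5 -0.3  1.   0.3]
[5.65540e+02 1.12580e+02 5.30000e-01 1.42834e+02] [ 0.   0.9 -0.   0.1 -0.  -1.   2.4 -0.2  1.5  0.5]
[5.65824e+02 1.17135e+02 5.32000e-01 1.43885e+02] [-1.1 -1.  -0.6 -2.  -1.2 -2.8  0.1 -0.  -0.1  0. ]
(array([500.73051625, -36.20434348,  39.0311615 ]), np.float64(4.217203271591121))
grip top z=39 [[-133.53011308  -95.17239459   39.        ]
 [-131.2993007   -97.61242362   39.        ]]
a [[-2.08543025 81.67989001 70.        ]]
b [[ 0.16925587 31.61733732 62.        ]]
c [[-8.13502952e-03 -1.17228792e+01  6.00000000e+01]]
fence [[ -1.71973442 -92.45076847  60.        ]]
a [[ 4.73033175 82.20061467 70.        ]]
b [[ 4.8025324  31.61098106 62.        ]]
c [[  4.88292072 -10.9106828   60.        ]]
```

View pics/sidefit.png

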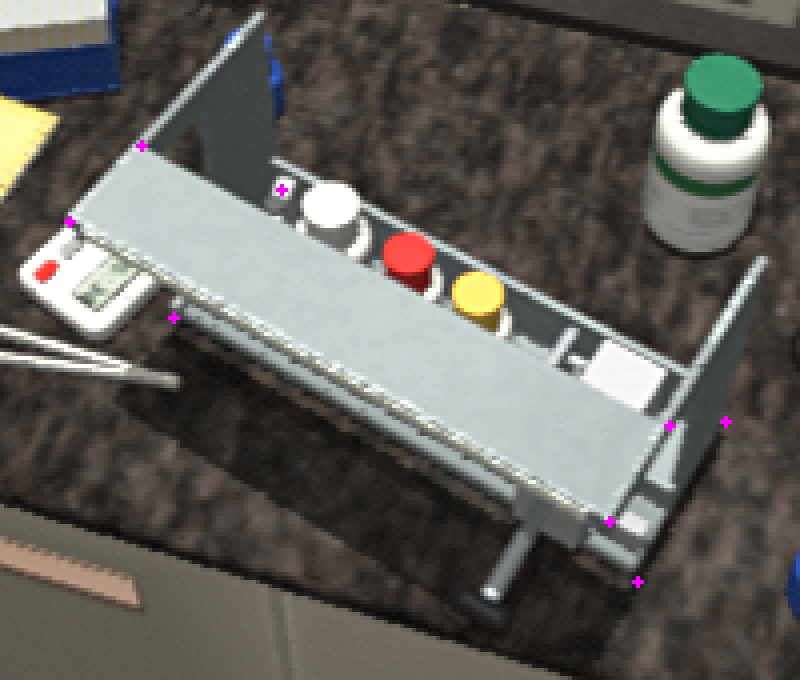

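View pics/topfit.png

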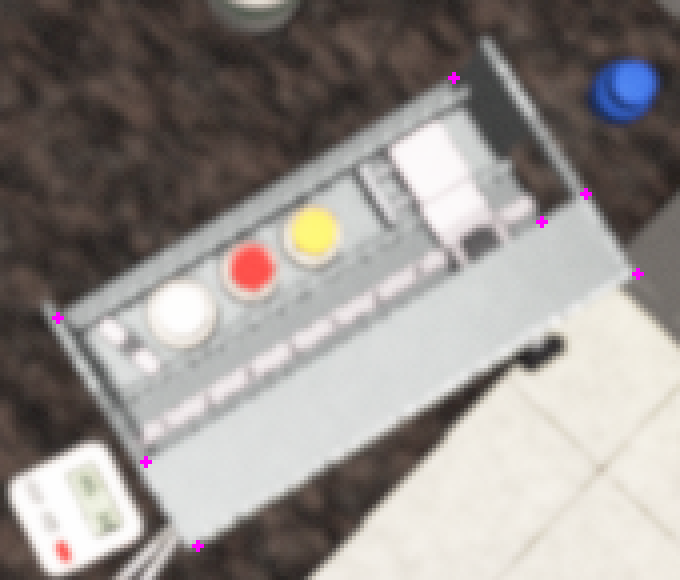

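```bash
python3 -m inch '[{"gripper":0.06,"tz":-0.02,"spin":-6.9},{"gripper":0.06,"tz":-0.02,"spin":-6.9},{"gripper":0.06,"tz":-0.02,"spin":-6.9},{"gripper":0.06,"tz":-0.02,"spin":-6.9},{"gripper":0.06,"tz":-0.02,"spin":-6.9},{"gripper":0.06,"tz":-0.02,"spin":-6.9},{"gripper":0.06,"tz":-0.02,"spin":-6.9},{"gripper":0.06,"tz":-0.02,"spin":-6.9}]' 30; python3 -c "
from rig import *
import numpy as np
s=sense()
print({k:np.round(v,3).tolist() for k,v in s.items()})"
```

```text
{'clock': 0.8, 'qpos': [1.138, 0.353, 1.633, 0.0, 1.155, -0.002], 'qvel': [-0.001, -0.0, 0.0, 0.0, -0.001, -0.0], 'joint_efforts': [-0.001, -60.511, -34.242, -0.0, 0.001, 0.0], 'eef_pos': [260.982, 567.895, 231.296], 'tcp_rot': [3.142, -0.0, 2.711], 'contact_force': [0.281, 0.565, 0.28], 'wrist_torque': [0.024, -0.021, 0.006], 'opening': 1.003}$[0]: bad value
```

```bash
cat > st.py <<'E'
from rig import *
import numpy as np
s=sense()
for k in ("clock","qpos","eef_pos","tcp_rot","contact_force","wrist_torque","opening"): print(k,np.round(s[k],3).tolist())
E
python3 -m inch '[{"gripper":0.06,"tx":0,"ty":0,"tz":-0.02,"spin":-6.9},{"gripper":0.06,"tx":0,"ty":0,"tz":-0.02,"spin":-6.9},{"gripper":0.06,"tx":0,"ty":0,"tz":-0.02,"spin":-6.9},{"gripper":0.06,"tx":0,"ty":0,"tz":-0.02,"spin":-6.9},{"gripper":0.06,"tx":0,"ty":0,"tz":-0.02,"spin":-6.9},{"gripper":0.06,"tx":0,"ty":0,"tz":-0.02,"spin":-6.9},{"gripper":0.06,"tx":0,"ty":0,"tz":-0.02,"spin":-6.9},{"gripper":0.06,"tx":0,"ty":0,"tz":-0.02,"spin":-6.9}]' 30; python3 st.py
```

```text
clock: 1.6
eef_pos: [260.9, 567.8, 392.1]
tcp_rot: [-3.142, -0.0, -2.604]
contact_force: [0.6, 0.4, 0.5]
opening: 0.702
clock 1.6
qpos [1.138, 0.248, 1.428, 0.0, 1.466, -0.971]
eef_pos [260.924, 567.786, 392.132]
tcp_rot [-3.142, -0.0, -2.604]
contact_force [0.649, 0.382, 0.48]
wrist_torque [0.015, 0.042, 0.075]
opening 0.702
```

```bash
python3 -m inch '[{"gripper":0.06,"tx":0.002,"ty":-0.0443,"tz":-0.02,"spin":0},{"gripper":0.06,"tx":0.002,"ty":-0.0443,"tz":-0.02,"spin":0},{"gripper":0.06,"tx":0.002,"ty":-0.0443,"tz":-0.02,"spin":0},{"gripper":0.06,"tx":0.002,"ty":-0.0443,"tz":-0.02,"spin":0},{"gripper":0.06,"tx":0.002,"ty":-0.0443,"tz":-0.02,"spin":0},{"gripper":0.06,"tx":0.002,"ty":-0.0443,"tz":-0.02,"spin":0},{"gripper":0.06,"tx":0.002,"ty":-0.0443,"tz":-0.02,"spin":0},{"gripper":0.06,"tx":0.002,"ty":-0.0443,"tz":-0.02,"spin":0}]' 30; python3 st.py
```

```text
clock: 2.4
eef_pos: [427.5, 252.7, 552.4]
tcp_rot: [-3.142, 0.001, -2.609]
contact_force: [1.2, 0.1, 0.2]
opening: 0.702
clock 2.4
qpos [0.531, -0.001, 1.387, -0.0, 1.754, -1.573]
eef_pos [427.495, 252.703, 552.371]
tcp_rot [-3.142, 0.001, -2.609]
contact_force [1.172, 0.1, 0.193]
wrist_torque [0.024, 0.01, -0.038]
opening 0.702
```

```bash
python3 - <<'E'
import numpy as np
D=[(.3535,1.6335,624.97,231.3),(.2485,1.4285,624.9,392.1),(-.001,1.387,496.6,552.4)]
for mode in (0,1):
  A=[];b=[]
  for a,c,r,z in D:
    s=a+c
    e=[np.cos(a)] if mode else []; e2=[-np.sin(a)] if mode else []
    A.append([np.sin(a),np.sin(s),1,0]);b.append(r);A.append([np.cos(a),np.cos(s),0,1]);b.append(z)
  x,res,_,sv=np.linalg.lstsq(np.array(A),np.array(b),rcond=None);print(x,np.array(A)@x-b,sv)
E
```

```text
[472.76814848 497.83968327   9.08782119 -12.06004761] [ 3.12163902 -1.09683008 -4.50000524  1.31274989  1.37836621 -0.21591982] [2.4900875  2.38262245 0.29942411 0.18143788]
[472.76814848 497.83968327   9.08782119 -12.06004761] [ 3.12163902 -1.09683008 -4.50000524  1.31274989  1.37836621 -0.21591982] [2.4900875  2.38262245 0.29942411 0.18143788]
```

```bash
python3 -m inch '[{"gripper":0.06,"tx":0,"ty":0,"tz":-0.04,"spin":0},{"gripper":0.06,"tx":0,"ty":0,"tz":-0.04,"spin":0},{"gripper":0.06,"tx":0,"ty":0,"tz":-0.04,"spin":0},{"gripper":0.06,"tx":0,"ty":0,"tz":-0.04,"spin":0},{"gripper":0.06,"tx":0,"ty":0,"tz":-0.04,"spin":0},{"gripper":0.06,"tx":0,"ty":0,"tz":-0.04,"spin":0},{"gripper":0.06,"tx":0,"ty":0,"tz":-0.03,"spin":0},{"gripper":0.06,"tx":0,"ty":0,"tz":-0.03,"spin":0}]' 30; python3 st.py
```

```text
clock: 3.2
eef_pos: [426.5, 254.0, 853.0]
tcp_rot: [-3.142, 0.002, -2.609]
contact_force: [0.7, 0.3, 0.9]
opening: 0.702
clock 3.2
qpos [0.534, 0.256, 0.411, -0.0, 2.473, -1.569]
eef_pos [426.473, 254.037, 852.953]
tcp_rot [-3.142, 0.002, -2.609]
contact_force [0.657, 0.332, 0.871]
wrist_torque [0.043, -0.006, 0.0]
opening 0.702
```

```bash
python3 -m inch '[{"gripper":0.06,"tx":0,"ty":0,"tz":-0.02,"spin":0},{"gripper":0.06,"tx":0,"ty":0,"tz":-0.02,"spin":0},{"gripper":0.06,"tx":0,"ty":0,"tz":-0.02,"spin":0},{"gripper":0.06,"tx":0,"ty":0,"tz":-0.02,"spin":0},{"gripper":0.06,"tx":0,"ty":0,"tz":-0.02,"spin":0},{"gripper":0.06,"tx":0,"ty":0,"tz":-0.02,"spin":0},{"gripper":0.06,"tx":0,"ty":0,"tz":-0.02,"spin":0},{"gripper":0.06,"tx":0,"ty":0,"tz":-0.02,"spin":0}]' 30; python3 st.py
```

```text
clock: 4.0
eef_pos: [390.5, 232.6, 919.5]
tcp_rot: [3.141, 0.052, -2.609]
contact_force: [0.6, 0.1, 0.2]
opening: 0.702
clock 4.0
qpos [0.534, 0.341, 0.059, 0.0, 2.689, -1.569]
eef_pos [390.494, 232.617, 919.516]
tcp_rot [3.141, 0.052, -2.609]
contact_force [0.648, 0.127, 0.186]
wrist_torque [-0.029, 0.022, 0.011]
opening 0.702
```

```bash
python3 -m inch '[{"gripper":0.06,"tx":-0.02,"ty":0,"tz":0,"spin":0},{"gripper":0.06,"tx":-0.02,"ty":0,"tz":0,"spin":0},{"gripper":0.06,"tx":-0.02,"ty":0,"tz":0,"spin":0},{"gripper":0.06,"tx":-0.02,"ty":0,"tz":0,"spin":0},{"gripper":0.06,"tx":-0.02,"ty":0,"tz":0,"spin":0},{"gripper":0.06,"tx":-0.02,"ty":0,"tz":0,"spin":0},{"gripper":0.06,"tx":0,"ty":0,"tz":0,"spin":0},{"gripper":0.06,"tx":0,"ty":0,"tz":0,"spin":0}]' 30; python3 st.py
```

```text
clock: 4.8
eef_pos: [431.6, 256.5, 882.0]
tcp_rot: [3.141, -0.026, -2.609]
contact_force: [-0.5, 0.9, 0.6]
opening: 0.702
clock 4.8
qpos [0.533, 0.42, 0.059, 0.001, 2.689, -1.57]
eef_pos [431.586, 256.505, 882.034]
tcp_rot [3.141, -0.026, -2.609]
contact_force [-0.518, 0.879, 0.589]
wrist_torque [-0.022, 0.031, -0.039]
opening 0.702
```

```bash
python3 -m inch '[{"gripper":0.06,"tx":0,"ty":0,"tz":0.01,"spin":0},{"gripper":0.06,"tx":0,"ty":0,"tz":0.01,"spin":0},{"gripper":0.06,"tx":0,"ty":0,"tz":0.01,"spin":0},{"gripper":0.06,"tx":0,"ty":0,"tz":0.01,"spin":0},{"gripper":0.06,"tx":0,"ty":0,"tz":0.01,"spin":0},{"gripper":0.06,"tx":0,"ty":0,"tz":0.01,"spin":0},{"gripper":0.06,"tx":0,"ty":0,"tz":0.01,"spin":0},{"gripper":0.06,"tx":0,"ty":0,"tz":0.01,"spin":0}]' 30; python3 st.py
```

```text
clock: 5.6
eef_pos: [428.7, 254.8, 803.0]
tcp_rot: [3.141, -0.024, -2.609]
contact_force: [-0.6, 0.3, 0.6]
opening: 0.706
clock 5.6
qpos [0.533, 0.185, 0.638, 0.0, 2.342, -1.57]
eef_pos [428.671, 254.802, 803.012]
tcp_rot [3.141, -0.024, -2.609]
contact_force [-0.569, 0.347, 0.634]
wrist_torque [-0.008, -0.02, 0.045]
opening 0.706
```

```bash
cat > kin.py <<'E'
import numpy as np
from scipy.optimize import least_squares
D=[(.3535,1.6335,1.155,260.98,567.89,231.3),(.248,1.428,1.466,260.92,567.79,392.13),(-.001,1.387,1.754,427.5,252.7,552.37),(.256,.411,2.473,426.5,254.04,852.95),(.341,.059,2.689,390.5,232.6,919.5),(.42,.059,2.689,431.6,256.5,882.03),(.185,.638,2.342,428.67,254.8,803.0)]
def fk(p,a,c,w):
    L1,L2,L3,h,r0,e,e2=p; s=a+c; t=s+w
    return np.array([r0+L1*np.sin(a)+e*np.cos(a)+L2*np.sin(s)+e2*np.cos(s)+L3*np.sin(t),h+L1*np.cos(a)-e*np.sin(a)+L2*np.cos(s)-e2*np.sin(s)+L3*np.cos(t)])
def res(p): return np.concatenate([fk(p,a,c,w)-[np.hypot(x,y),z] for a,c,w,x,y,z in D]+[np.array(p[4:])*.01])
o=least_squares(res,[470,500,250,250,0,0,0],x_scale=[100,100,100,100,10,10,10]); P=o.x
if __name__=="__main__":
    print(P,np.round(o.fun,1))
E
python3 kin.py
```

```text
[567.34720891 494.05869788 346.23910998 297.93106009   1.78110343
  -1.37706541  58.37146711] [ 0.   0.  -0.1 -0.   0.2  0.1 -0.3  0.   0.1  0.1  0.2 -0.1 -0.1 -0.1
  0.  -0.   0.6]
```

```bash
python3 -m inch '[{"gripper":0.06,"tx":0.05,"ty":0,"tz":-0.01,"spin":0},{"gripper":0.06,"tx":0.05,"ty":0,"tz":-0.01,"spin":0},{"gripper":0.06,"tx":0.05,"ty":0,"tz":-0.01,"spin":0},{"gripper":0.06,"tx":0.05,"ty":0,"tz":-0.01,"spin":0},{"gripper":0.06,"tx":0.05,"ty":0,"tz":-0.01,"spin":0},{"gripper":0.06,"tx":0.05,"ty":0,"tz":-0.01,"spin":0},{"gripper":0.06,"tx":0.05,"ty":0,"tz":-0.01,"spin":0},{"gripper":0.06,"tx":0.03,"ty":0,"tz":-0.01,"spin":0}]' 30; python3 st.py
```

```text
clock: 6.4
eef_pos: [104.8, 63.9, 892.2]
tcp_rot: [3.141, -0.019, -2.609]
contact_force: [0.2, 0.6, 0.9]
opening: 0.703
clock 6.4
qpos [0.534, -0.302, 0.827, 0.001, 2.636, -1.569]
eef_pos [104.841, 63.88, 892.175]
tcp_rot [3.141, -0.019, -2.609]
contact_force [0.212, 0.562, 0.897]
wrist_torque [-0.035, -0.029, 0.03]
opening 0.703
```

```bash
python3 -m inch '[{"gripper":0.06,"tx":0,"ty":0,"tz":-0.02,"spin":0},{"gripper":0.06,"tx":0,"ty":0,"tz":-0.02,"spin":0},{"gripper":0.06,"tx":0,"ty":0,"tz":-0.02,"spin":0},{"gripper":0.06,"tx":0,"ty":0,"tz":-0.02,"spin":0},{"gripper":0.06,"tx":0,"ty":0,"tz":-0.02,"spin":0},{"gripper":0.06,"tx":0,"ty":0,"tz":-0.02,"spin":0},{"gripper":0.06,"tx":0,"ty":0,"tz":-0.02,"spin":0},{"gripper":0.06,"tx":0,"ty":0,"tz":-0.02,"spin":0}]' 30; python3 st.py
```

```text
clock: 7.2
eef_pos: [130.9, 79.6, 943.8]
tcp_rot: [3.141, 0.061, -2.609]
contact_force: [0.0, 0.1, -0.4]
opening: 0.701
clock 7.2
qpos [0.537, -0.196, 0.587, 0.0, 2.689, -1.567]
eef_pos [130.873, 79.642, 943.775]
tcp_rot [3.141, 0.061, -2.609]
contact_force [0.006, 0.086, -0.414]
wrist_torque [-0.034, 0.024, -0.053]
opening 0.701
```

```bash
python3 -m inch '[{"gripper":0.06,"tx":0.02,"ty":0,"tz":-0.05,"spin":0},{"gripper":0.06,"tx":0.02,"ty":0,"tz":-0.05,"spin":0},{"gripper":0.06,"tx":0.02,"ty":0,"tz":-0.05,"spin":0},{"gripper":0.06,"tx":0.02,"ty":0,"tz":-0.05,"spin":0},{"gripper":0.06,"tx":0.02,"ty":0,"tz":-0.05,"spin":0},{"gripper":0.06,"tx":0.02,"ty":0,"tz":-0.05,"spin":0},{"gripper":0.06,"tx":0.02,"ty":0,"tz":-0.05,"spin":0},{"gripper":0.06,"tx":0.02,"ty":0,"tz":-0.05,"spin":0}]' 30; python3 st.py
```

```text
clock: 8.0
eef_pos: [29.8, 19.8, 980.4]
tcp_rot: [3.137, 0.306, -2.61]
contact_force: [-0.4, -0.6, 0.2]
opening: 0.704
clock 8.0
qpos [0.549, -0.355, 0.501, -0.001, 2.689, -1.555]
eef_pos [29.809, 19.778, 980.414]
tcp_rot [3.137, 0.306, -2.61]
contact_force [-0.387, -0.566, 0.239]
wrist_torque [-0.093, 0.096, -0.005]
opening 0.704
```

```bash
python3 -m inch '[{"gripper":0.06,"tx":0,"ty":0,"tz":-0.05,"spin":0},{"gripper":0.06,"tx":0,"ty":0,"tz":-0.05,"spin":0},{"gripper":0.06,"tx":0,"ty":0,"tz":-0.05,"spin":0},{"gripper":0.06,"tx":0,"ty":0,"tz":-0.05,"spin":0},{"gripper":0.06,"tx":0,"ty":0,"tz":-0.05,"spin":0},{"gripper":0.06,"tx":0,"ty":0,"tz":-0.05,"spin":0},{"gripper":0.06,"tx":0,"ty":0,"tz":-0.05,"spin":0},{"gripper":0.06,"tx":0,"ty":0,"tz":-0.05,"spin":0}]' 30; python3 st.py
```

```text
clock: 8.8
eef_pos: [-5.8, -2.9, 1031.8]
tcp_rot: [3.131, 0.546, -2.611]
contact_force: [-0.0, 0.5, 0.1]
opening: 0.702
clock 8.8
qpos [0.555, -0.353, 0.259, -0.006, 2.689, -1.555]
eef_pos [-5.775, -2.862, 1031.815]
tcp_rot [3.131, 0.546, -2.611]
contact_force [-0.044, 0.529, 0.149]
wrist_torque [-0.122, 0.163, 0.01]
opening 0.702
```

```bash
python3 -m inch '[{"gripper":0.06,"tx":0,"ty":0,"tz":-0.05,"spin":0},{"gripper":0.06,"tx":0,"ty":0,"tz":-0.05,"spin":0},{"gripper":0.06,"tx":0,"ty":0,"tz":-0.05,"spin":0},{"gripper":0.06,"tx":0,"ty":0,"tz":-0.05,"spin":0},{"gripper":0.06,"tx":0,"ty":0,"tz":0.03,"spin":0},{"gripper":0.06,"tx":0,"ty":0,"tz":0.05,"spin":0},{"gripper":0.06,"tx":0,"ty":0,"tz":0.05,"spin":0},{"gripper":0.06,"tx":0,"ty":0,"tz":0.05,"spin":0}]' 30; python3 st.py
```

```text
clock: 9.6
eef_pos: [35.5, 22.2, 921.9]
tcp_rot: [3.128, 0.658, -2.613]
contact_force: [-0.2, -0.1, 2.1]
opening: 0.7
clock 9.6
qpos [0.557, -0.686, 0.964, -0.005, 2.205, -1.551]
eef_pos [35.545, 22.167, 921.935]
tcp_rot [3.128, 0.658, -2.613]
contact_force [-0.222, -0.074, 2.076]
wrist_torque [-0.098, 0.221, -0.049]
opening 0.7
```

```bash
cat >> kin.py <<'E'
from scipy.spatial.transform import Rotation as Ro
LO=np.array([-2.63,-.92,.06,-1.3,0,-3.02]);HI=np.array([2.63,2.1,2.66,4.44,2.69,3.02])
DY=-1.5
T0=np.diag([-1.,-1.,1.]) 
def FK(q,s4=1):
    L1,L2,L3,h,r0,e,e2=P
    A=lambda ax,v:Ro.from_euler(ax,v).as_matrix()
    R=A('z',q[0]); p=np.array([0,0,h])+R@[r0,0,0]
    R=R@A('y',q[1]); p=p+R@[e,0,L1]
    R=R@A('y',q[2]); p=p+R@[e2,0,L2]
    R=R@A('z',s4*q[3])@A('y',q[4]); p=p+R@[0,0,L3]
    R=R@A('z',q[5]); return p,R
def rpyR(r): return Ro.from_euler('xyz',r).as_matrix()
E
python3 - <<'E'
from kin import *
from rig import sense
s=sense(); q=np.array(s["qpos"])
for s4 in (1,-1):
    p,R=FK(q,s4); Rm=rpyR(s["tcp_rot"]); print(p,np.round(R.T@Rm,3))
q0=np.array([1.138,.353,1.633,0,1.155,-.002]);p,R=FK(q0);print(np.round(R.T@rpyR([-3.14159,0,2.711]),3))
E
```

```text
[ 39.03450413  22.55545298 921.41577121] [[ 0. -1. -0.]
 [ 1.  0. -0.]
 [ 0. -0.  1.]]
[ 37.46282225  25.07943224 921.41577121] [[-0.006 -1.     0.009]
 [ 1.    -0.006 -0.   ]
 [ 0.     0.009  1.   ]]
[[ 0.    -1.     0.001]
 [ 1.     0.     0.   ]
 [-0.     0.001  1.   ]]
```

```bash
cat >> kin.py <<'E'
TO=np.array([[0,-1,0],[1,0,0],[0,0,1.]])
def IK(pt,Rt,q0,lim=True):
    def f(q):
        p,R=FK(q); R=R@TO
        return np.r_[(p-pt)/100,Ro.from_matrix(R.T@Rt).as_rotvec()*3,(q-q0)*1e-3]
    b=(LO-1e-3,HI+1e-3) if lim else (-np.inf,np.inf)
    o=least_squares(f,np.clip(q0,LO,HI),bounds=b); p,R=FK(o.x)
    return o.x,np.linalg.norm(p-pt),np.linalg.norm(Ro.from_matrix((R@TO).T@Rt).as_rotvec())
E
python3 - <<'E'
from kin import *
from rig import sense
s=sense(); q=np.array(s["qpos"]); R=rpyR(s["tcp_rot"]); p=s["eef_pos"]
z=R[:,2]; print(np.round(R,3))
H=np.array([500.,-36,39])
W=[p,np.array([250,150,800]),np.array([300,50,500]),H-250*z,H-120*z,H,H+[0,0,50],H+[-40,75,50]]
for a,b in zip(W[:-1],W[1:]):
    n=6
    for i in range(1,n+1):
        q,e,er=IK(a+(b-a)*i/n,R,q)
        if i%3==0: print(np.round(a+(b-a)*i/n).astype(int),np.round(q,2),round(e,1),round(er,3))
    print()
E
```

```text
[[-0.683 -0.511  0.522]
 [-0.399  0.859  0.32 ]
 [-0.612  0.01  -0.791]]
[143  86 861] [ 0.58 -0.67  1.21 -0.02  1.94 -1.54] 0.0 0.0
[250 150 800] [ 0.52 -0.59  1.38  0.02  1.69 -1.58] 0.0 0.0

[275 100 650] [-0.11 -0.7   1.75  0.39  1.54 -2.12] 0.0 0.0
[300  50 500] [-0.47 -0.69  2.07  0.56  1.41 -2.56] 0.0 0.0

[335 -33 368] [-0.74 -0.48  2.25  0.67  1.24 -3.02] 1.2 0.006
[ 370 -116  237] [-0.65 -0.2   2.3   0.6   0.89 -3.02] 25.4 0.169

[403 -95 185] [-0.52 -0.08  2.33  0.66  0.71 -3.02] 25.4 0.178
[437 -74 134] [-0.41  0.06  2.33  0.72  0.55 -3.02] 27.5 0.2

[469 -55  86] [-0.31  0.2   2.3   0.78  0.44 -3.02] 30.4 0.228
[500 -36  39] [-0.23  0.34  2.24  0.83  0.36 -3.02] 33.2 0.258

[500 -36  64] [-0.24  0.28  2.25  0.83  0.39 -3.02] 30.1 0.232
[500 -36  89] [-0.26  0.23  2.26  0.82  0.43 -3.02] 26.8 0.205

[480   2  89] [-0.18  0.19  2.32  0.88  0.38 -3.02] 27.0 0.192
[460  39  89] [-0.09  0.16  2.38  0.95  0.32 -3.02] 26.9 0.177
```

```bash
cat > plan.py <<'E'
from kin import *
from rig import sense
def rows(target,spin,n=8,p=None,R=None,q=None):
    if p is None:
        s=sense(); p=np.array(s["eef_pos"]); R=rpyR(s["tcp_rot"]); q=np.array(s["qpos"])
    d=(np.array(target)-p)/n
    for i in range(n):
        t=R.T@d; print([round(v/1000,4) for v in t],spin)
        R=R@Ro.from_euler('z',spin,degrees=True).as_matrix(); p=p+d
        q,e,er=IK(p,R,q)
        print("   ",np.round(p).astype(int),np.round(q,2),round(e,1),round(er,3)) if i%2 else 0
    return p,R,q
E
python3 - <<'E'
from plan import *
a=rows([250,150,800],8.5)
a=rows([300,30,500],8.5,8,*a)
H=np.array([500.,-36,39])
a=rows(H-250*a[1][:,2],44/8,8,*a)
a=rows(H-100*a[1][:,2],0,8,*a)
a=rows(H,0,4,*a); a=rows(H+[-0,0,50],0,4,*a); a=rows(H+[-37,63,50],0,4,*a)
E
```

```text
[np.float64(-0.0154), np.float64(-0.0001), np.float64(0.0312)] 8.5
[np.float64(-0.0152), np.float64(0.0021), np.float64(0.0312)] 8.5
    [ 89  54 891] [ 0.55 -0.69  1.1  -0.    2.07 -1.26] 0.0 0.0
[np.float64(-0.0147), np.float64(0.0044), np.float64(0.0312)] 8.5
[np.float64(-0.0139), np.float64(0.0065), np.float64(0.0312)] 8.5
    [143  86 861] [ 0.58 -0.67  1.21 -0.02  1.94 -0.95] 0.0 0.0
[np.float64(-0.0128), np.float64(0.0085), np.float64(0.0312)] 8.5
[np.float64(-0.0114), np.float64(0.0103), np.float64(0.0312)] 8.5
    [196 118 830] [ 0.43 -0.63  1.31  0.07  1.81 -0.74] 0.0 0.0
[np.float64(-0.0098), np.float64(0.0119), np.float64(0.0312)] 8.5
[np.float64(-0.0079), np.float64(0.0132), np.float64(0.0312)] 8.5
    [250 150 800] [ 0.52 -0.59  1.38  0.02  1.69 -0.39] 0.0 0.0
[np.float64(-0.006), np.float64(-0.029), np.float64(0.0281)] 8.5
[np.float64(-0.0103), np.float64(-0.0278), np.float64(0.0281)] 8.5
    [262 120 725] [ 0.11 -0.66  1.58  0.26  1.61 -0.41] 0.0 0.0
[np.float64(-0.0143), np.float64(-0.026), np.float64(0.0281)] 8.5
[np.float64(-0.018), np.float64(-0.0236), np.float64(
[... 2397 characters left out ...]
0
[np.float64(0.0076), np.float64(-0.0001), np.float64(-0.0099)] 0
    [500 -36  64] [-0.43  0.41  2.36  1.63  0.53 -0.92] 0.0 0.0
[np.float64(0.0076), np.float64(-0.0001), np.float64(-0.0099)] 0
[np.float64(0.0076), np.float64(-0.0001), np.float64(-0.0099)] 0
    [500 -36  89] [-0.43  0.34  2.35  1.5   0.53 -0.77] 0.0 0.0
[np.float64(-0.0), np.float64(-0.0183), np.float64(0.0002)] 0
[np.float64(-0.0), np.float64(-0.0183), np.float64(0.0002)] 0
    [482  -4  89] [-0.37  0.31  2.41  1.61  0.51 -0.83] 0.0 0.0
[np.float64(-0.0), np.float64(-0.0183), np.float64(0.0002)] 0
[np.float64(-0.0), np.float64(-0.0183), np.float64(0.0002)] 0
    [463  27  89] [-0.29  0.29  2.47  1.74  0.48 -0.9 ] 0.0 0.0
```

```bash
python3 -m inch '[{"gripper":0.06,"tx":-0.0154,"ty":0,"tz":0.0312,"spin":8.5},{"gripper":0.06,"tx":-0.0152,"ty":0.0021,"tz":0.0312,"spin":8.5},{"gripper":0.06,"tx":-0.0147,"ty":0.0044,"tz":0.0312,"spin":8.5},{"gripper":0.06,"tx":-0.0139,"ty":0.0065,"tz":0.0312,"spin":8.5},{"gripper":0.06,"tx":-0.0128,"ty":0.0085,"tz":0.0312,"spin":8.5},{"gripper":0.06,"tx":-0.0114,"ty":0.0103,"tz":0.0312,"spin":8.5},{"gripper":0.06,"tx":-0.0098,"ty":0.0119,"tz":0.0312,"spin":8.5},{"gripper":0.06,"tx":-0.0079,"ty":0.0132,"tz":0.0312,"spin":8.5}]' 30; python3 st.py; python3 - <<'E'
from plan import *
R=rpyR(sense()["tcp_rot"]); print(R[:,2],np.arctan2(R[1,2],R[0,2]),np.arccos(-R[2,2]))
a=rows([300,30,500],8.5)
E
```

```text
clock: 10.4
eef_pos: [222.0, 142.1, 811.4]
tcp_rot: [2.551, 0.288, 2.525]
contact_force: [-0.4, 0.0, 0.6]
opening: 0.703
clock 10.4
qpos [0.602, -0.604, 1.352, -0.03, 1.745, -0.455]
eef_pos [222.033, 142.087, 811.421]
tcp_rot [2.551, 0.288, 2.525]
contact_force [-0.403, 0.04, 0.632]
wrist_torque [-0.122, 0.272, -0.008]
opening 0.703
[ 0.51482785  0.31783983 -0.79619729] 0.5530945376001295 0.6498124473860973
[np.float64(-0.0043), np.float64(-0.0281), np.float64(0.0316)] 8.5
[np.float64(-0.0084), np.float64(-0.0272), np.float64(0.0316)] 8.5
    [242 114 734] [ 0.06 -0.68  1.56  0.29  1.67 -0.56] 0.0 0.0
[np.float64(-0.0124), np.float64(-0.0256), np.float64(0.0316)] 8.5
[np.float64(-0.016), np.float64(-0.0235), np.float64(0.0316)] 8.5
    [261  86 656] [-0.28 -0.71  1.74  0.47  1.63 -0.59] 0.0 0.0
[np.float64(-0.0193), np.float64(-0.0209), np.float64(0.0316)] 8.5
[np.float64(-0.0222), np.float64(-0.0178), np.float64(0.0316)] 8.5
    [281  58 578] [-0.47 -0.71  1.91  0.54  1.57 -0.52] 0.0 0.0
[np.float64(-0.0246), np.float64(-0.0143), np.float64(0.0316)] 8.5
[np.float64(-0.0264), np.float64(-0.0106), np.float64(0.0316)] 8.5
    [300  30 500] [-0.58 -0.67  2.05  0.58  1.47 -0.41] 0.0 0.0
```

```bash
python3 -m inch '[{"gripper":0.06,"tx":-0.0043,"ty":-0.0281,"tz":0.0316,"spin":8.5},{"gripper":0.06,"tx":-0.0084,"ty":-0.0272,"tz":0.0316,"spin":8.5},{"gripper":0.06,"tx":-0.0124,"ty":-0.0256,"tz":0.0316,"spin":8.5},{"gripper":0.06,"tx":-0.016,"ty":-0.0235,"tz":0.0316,"spin":8.5},{"gripper":0.06,"tx":-0.0193,"ty":-0.0209,"tz":0.0316,"spin":8.5},{"gripper":0.06,"tx":-0.0222,"ty":-0.0178,"tz":0.0316,"spin":8.5},{"gripper":0.06,"tx":-0.0246,"ty":-0.0143,"tz":0.0316,"spin":8.5},{"gripper":0.06,"tx":-0.0264,"ty":-0.0106,"tz":0.0316,"spin":8.5}]' 30; python3 st.py; python3 - <<'E'
from plan import *
s=sense();R=rpyR(s["tcp_rot"]); print(R[:,2],np.arctan2(R[1,2],R[0,2]),np.arccos(-R[2,2]))
# spin needed so that tool y horizontal and x up-outward (pointing away/up)
z=R[:,2]; h=np.cross(z,[0,0,1]); h/=np.linalg.norm(h)
for sg in (1,-1):
    v=R.T@(h*sg); print("spin to y=h*",sg,np.degrees(np.arctan2(-v[0],v[1])))
E
```

```text
clock: 11.2
eef_pos: [310.9, 38.0, 580.6]
tcp_rot: [2.555, -0.245, 1.765]
contact_force: [0.7, -0.4, -0.4]
opening: 0.704
clock 11.2
qpos [-0.458, -0.628, 1.871, 0.52, 1.53, -0.501]
eef_pos [310.867, 38.025, 580.581]
tcp_rot [2.555, -0.245, 1.765]
contact_force [0.745, -0.364, -0.443]
wrist_torque [-0.147, 0.23, -0.025]
opening 0.704
[ 0.50445499  0.30472632 -0.80787811] 0.5434070533369412 0.6302535468769639
spin to y=h* 1 65.7232880425607
spin to y=h* -1 -114.2767119574393
```

```bash
python3 - <<'E'
from plan import *
H=np.array([500.,-36,39]); R=rpyR(sense()["tcp_rot"])
a=rows(H-230*R[:,2],8.2)
E
```

```text
[np.float64(-0.0296), np.float64(-0.0167), np.float64(0.035)] 8.2
[np.float64(-0.0317), np.float64(-0.0123), np.float64(0.035)] 8.2
    [329   2 492] [-0.59 -0.58  2.03  0.57  1.42 -0.43] 0.0 0.0
[np.float64(-0.0331), np.float64(-0.0077), np.float64(0.035)] 8.2
[np.float64(-0.0339), np.float64(-0.0029), np.float64(0.035)] 8.2
    [347 -34 403] [-0.68 -0.48  2.17  0.62  1.27 -0.36] 0.0 0.0
[np.float64(-0.034), np.float64(0.002), np.float64(0.035)] 8.2
[np.float64(-0.0333), np.float64(0.0068), np.float64(0.035)] 8.2
    [366 -70 314] [-0.74 -0.31  2.28  0.69  1.09 -0.31] 0.0 0.0
[np.float64(-0.032), np.float64(0.0115), np.float64(0.035)] 8.2
[np.float64(-0.03), np.float64(0.016), np.float64(0.035)] 8.2
    [ 384 -106  225] [-0.79 -0.08  2.34  0.82  0.9  -0.3 ] 0.0 0.0
```

```bash
python3 -m inch '[{"gripper":0.06,"tx":-0.0296,"ty":-0.0167,"tz":0.035,"spin":8.2},{"gripper":0.06,"tx":-0.0317,"ty":-0.0123,"tz":0.035,"spin":8.2},{"gripper":0.06,"tx":-0.0331,"ty":-0.0077,"tz":0.035,"spin":8.2},{"gripper":0.06,"tx":-0.0339,"ty":-0.0029,"tz":0.035,"spin":8.2},{"gripper":0.06,"tx":-0.034,"ty":0.002,"tz":0.035,"spin":8.2},{"gripper":0.06,"tx":-0.0333,"ty":0.0068,"tz":0.035,"spin":8.2},{"gripper":0.06,"tx":-0.032,"ty":0.0115,"tz":0.035,"spin":8.2},{"gripper":0.06,"tx":-0.03,"ty":0.016,"tz":0.035,"spin":8.2}]' 30; python3 st.py; python3 - <<'E'
from plan import *
from h import *
s=sense();R=rpyR(s["tcp_rot"]); z=R[:,2]; print(np.round(R,3),np.arctan2(R[1,2],R[0,2]),np.arccos(-R[2,2]))
h=np.cross(z,[0,0,1]); h/=np.linalg.norm(h);v=R.T@h; print("spin",np.degrees(np.arctan2(-v[0],v[1])))
f=grab_frame("side");g=grab_frame("top");crop(f,180,420,180,420,3,"s1.png"); crop(g,145,325,235,435,4,"t1.png")
print(proj(f,s["eef_pos"]),proj(g,s["eef_pos"]))
E
```

```text
clock: 12.0
eef_pos: [384.8, -106.2, 225.4]
tcp_rot: [3.139, -0.629, 0.549]
contact_force: [1.6, -1.3, 0.8]
opening: 0.699
clock 12.0
qpos [-0.786, -0.083, 2.338, 0.815, 0.903, -0.291]
eef_pos [384.847, -106.239, 225.441]
tcp_rot [3.139, -0.629, 0.549]
contact_force [1.644, -1.327, 0.82]
wrist_torque [-0.198, 0.25, -0.013]
opening 0.699
[[ 0.69   0.52   0.503]
 [ 0.422 -0.854  0.304]
 [ 0.588  0.002 -0.809]] 0.5437237743457987 0.6288770834727134
spin 0.22199802156299506
[[256.88487805 357.27713704]] [[420.43787154 282.57375306]]
```

View pics/s1.png

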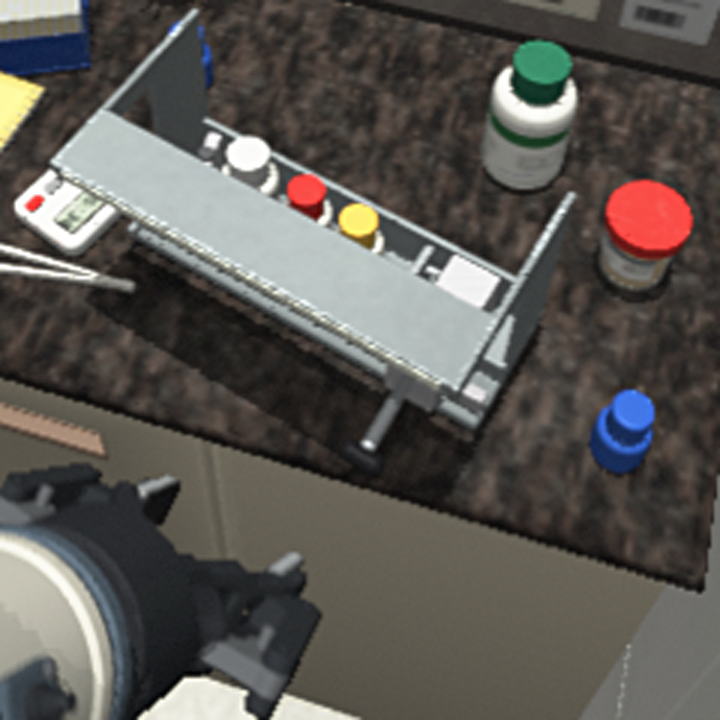

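View pics/t1.png

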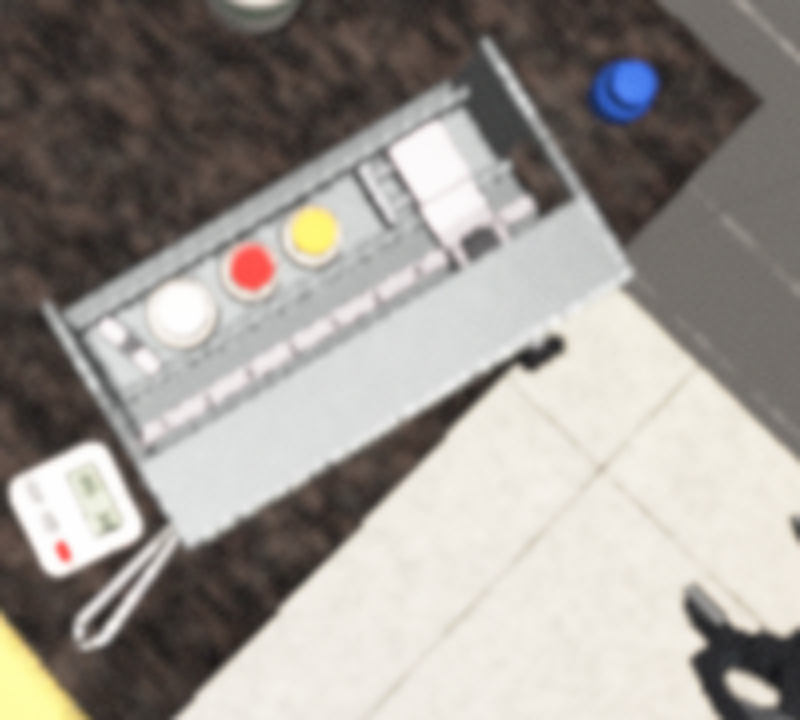

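```bash
python3 - <<'E'
from plan import *
H=np.array([500.5,-36.2,39]); R=rpyR(sense()["tcp_rot"])
a=rows(H-40*R[:,2],0.03)
E
```

```text
[np.float64(0.0005), np.float64(0.0005), np.float64(0.0234)] 0.03
[np.float64(0.0005), np.float64(0.0005), np.float64(0.0234)] 0.03
    [408 -91 183] [-0.7   0.02  2.37  0.92  0.77 -0.36] 0.0 0.0
[np.float64(0.0005), np.float64(0.0005), np.float64(0.0234)] 0.03
[np.float64(0.0005), np.float64(0.0005), np.float64(0.0234)] 0.03
    [432 -77 146] [-0.62  0.13  2.38  1.07  0.66 -0.47] 0.0 0.0
[np.float64(0.0005), np.float64(0.0005), np.float64(0.0234)] 0.03
[np.float64(0.0005), np.float64(0.0005), np.float64(0.0234)] 0.03
    [456 -63 109] [-0.54  0.25  2.38  1.26  0.58 -0.62] 0.0 0.0
[np.float64(0.0005), np.float64(0.0005), np.float64(0.0234)] 0.03
[np.float64(0.0005), np.float64(0.0005), np.float64(0.0234)] 0.03
    [481 -49  71] [-0.47  0.36  2.37  1.48  0.53 -0.8 ] 0.0 0.0
```

```bash
python3 -m inch '[{"gripper":0.05,"tx":0.0005,"ty":0.0005,"tz":0.0234,"spin":0.03},{"gripper":0.05,"tx":0.0005,"ty":0.0005,"tz":0.0234,"spin":0.03},{"gripper":0.05,"tx":0.0005,"ty":0.0005,"tz":0.0234,"spin":0.03},{"gripper":0.05,"tx":0.0005,"ty":0.0005,"tz":0.0234,"spin":0.03},{"gripper":0.05,"tx":0.0005,"ty":0.0005,"tz":0.0234,"spin":0.03},{"gripper":0.05,"tx":0.0005,"ty":0.0005,"tz":0.0234,"spin":0.03},{"gripper":0.05,"tx":0.0005,"ty":0.0005,"tz":0.0234,"spin":0.03},{"gripper":0.05,"tx":0.0005,"ty":0.0005,"tz":0.0234,"spin":0.03}]' 30; python3 st.py; python3 - <<'E'
from plan import *
from h import *
s=sense();R=rpyR(s["tcp_rot"]); z=R[:,2]; print(np.arctan2(R[1,2],R[0,2]),np.arccos(-R[2,2]))
f=grab_frame("side");g=grab_frame("top");crop(f,260,380,220,380,5,"s2.png"); crop(g,175,275,310,450,5,"t2.png")
P=np.array([s["eef_pos"],s["eef_pos"]+40*z]); print(proj(f,P),proj(g,P)); print(R.T@(np.array([500.5,-36.2,39])-s["eef_pos"]))
E
```

```text
clock: 12.9
eef_pos: [485.7, -49.4, 79.2]
tcp_rot: [3.135, -0.632, 0.555]
contact_force: [-0.0, -0.8, 0.3]
opening: 0.584
clock 12.9
qpos [-0.463, 0.346, 2.36, 1.463, 0.526, -0.789]
eef_pos [485.705, -49.377, 79.243]
tcp_rot [3.135, -0.632, 0.555]
contact_force [-0.041, -0.794, 0.295]
wrist_torque [-0.156, 0.208, 0.01]
opening 0.584
0.543994477486321 0.6323819343001179
[[298.34544512 332.53506873]
 [304.20484115 329.14930089]] [[379.38622405 237.18924745]
 [371.66801456 229.36399081]]
[-8.04286261 -3.68679624 43.97459413]
```

View pics/s2.png

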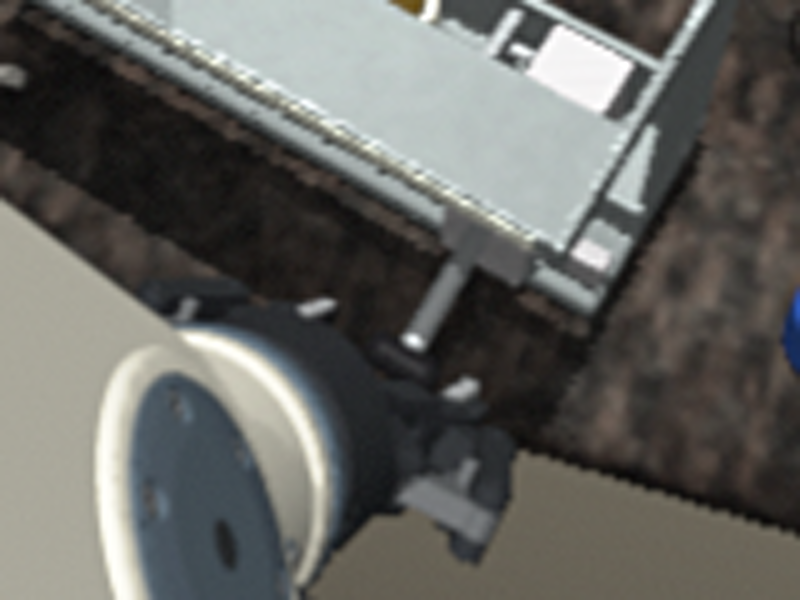

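View pics/t2.png

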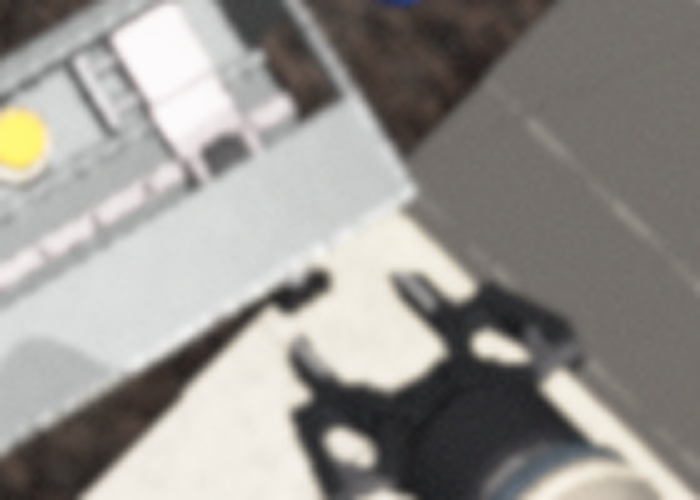

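```bash
python3 -m inch '[{"gripper":0.05,"tx":-0.004,"ty":-0.002,"tz":0.006,"spin":0},{"gripper":0.05,"tx":-0.004,"ty":-0.0025,"tz":0.01,"spin":0},{"gripper":0.05,"tx":0,"ty":0,"tz":0.012,"spin":0},{"gripper":0.05,"tx":0,"ty":0,"tz":0.012,"spin":0},{"gripper":0.05,"tx":0,"ty":0,"tz":0.012,"spin":0},{"gripper":0.05,"tx":0,"ty":0,"tz":0.008,"spin":0},{"gripper":0.05,"tx":0,"ty":0,"tz":0,"spin":0},{"gripper":0.05,"tx":0,"ty":0,"tz":0,"spin":0}]' 30; python3 st.py; python3 - <<'E'
from plan import *
from h import *
s=sense();R=rpyR(s["tcp_rot"]); z=R[:,2]; print(np.arctan2(R[1,2],R[0,2]),np.arccos(-R[2,2]))
f=grab_frame("side");g=grab_frame("top");crop(f,260,380,220,380,5,"s3.png"); crop(g,175,275,310,450,5,"t3.png")
print(R.T@(np.array([500.5,-36.2,39])-s["eef_pos"]))
E
```

```text
clock: 13.8
eef_pos: [506.7, -30.9, 26.2]
tcp_rot: [3.138, -0.631, 0.552]
contact_force: [0.0, -1.5, -0.4]
opening: 0.585
clock 13.8
qpos [-0.391, 0.499, 2.346, 1.776, 0.507, -1.07]
eef_pos [506.695, -30.945, 26.223]
tcp_rot [3.138, -0.631, 0.552]
contact_force [0.005, -1.483, -0.421]
wrist_torque [-0.174, 0.244, -0.011]
opening 0.585
0.5458222506921938 0.6314031601732936
[  1.060023     1.28063145 -15.04867118]
```

View pics/s3.png

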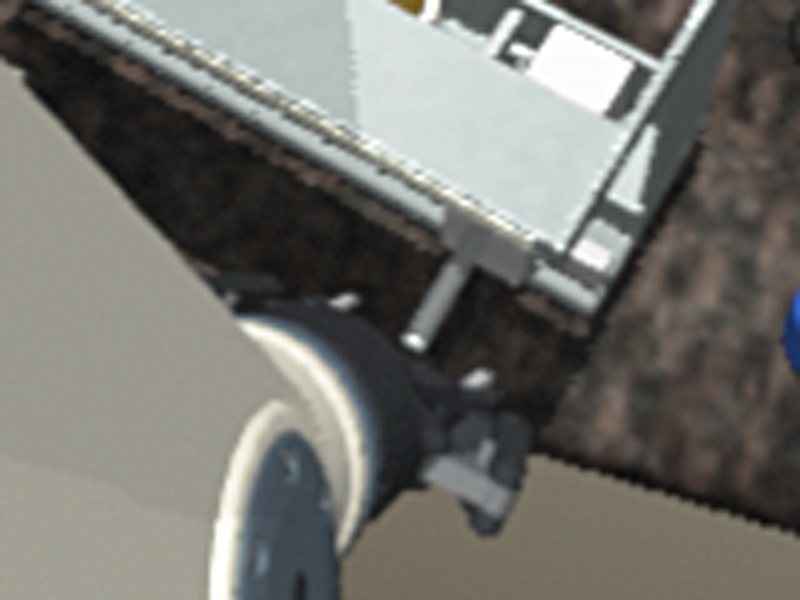

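View pics/t3.png

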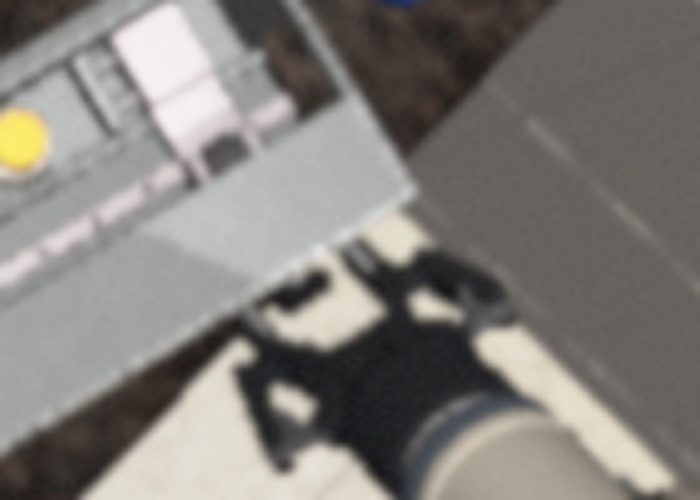

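```bash
python3 -m inch '[{"gripper":0.02,"tx":0,"ty":0,"tz":0,"spin":0},{"gripper":0.02,"tx":0,"ty":0,"tz":0,"spin":0},{"gripper":0.02,"tx":0,"ty":0,"tz":0,"spin":0},{"gripper":0.02,"tx":0,"ty":0,"tz":0,"spin":0},{"gripper":0.02,"tx":0,"ty":0,"tz":0,"spin":0},{"gripper":0.02,"tx":0,"ty":0,"tz":0,"spin":0},{"gripper":0.02,"tx":0,"ty":0,"tz":0,"spin":0},{"gripper":0.02,"tx":0,"ty":0,"tz":0,"spin":0}]' 60; python3 st.py; python3 - <<'E'
from plan import *
from h import *
s=sense();R=rpyR(s["tcp_rot"]); p=np.load("p.npy")
print("opening mm",s["opening"]*85.4,"grasp pt carr",tocarr(p,s["eef_pos"]-15*R[:,2]), "tcp carr",tocarr(p,s["eef_pos"]))
# arc displacement from lever 0 to angles in world (dx along carrier x, dz) -> tool
c=np.array([np.cos(p[2]),np.sin(p[2]),0])
prev=None
for v in np.arange(0,.71,.1):
    th=-.1745+v; q=-75*np.cos(th)*c+np.array([0,0,75*np.sin(th)])
    if prev is not None: print(round(v,2),np.round(R.T@(q-prev),1))
    prev=q
E
```

```text
clock: 14.7
eef_pos: [505.9, -30.8, 25.2]
tcp_rot: [3.14, -0.63, 0.55]
contact_force: [-5.6, -2.5, 9.8]
opening: 0.333
clock 14.7
qpos [-0.391, 0.501, 2.347, 1.778, 0.507, -1.072]
eef_pos [505.885, -30.792, 25.202]
tcp_rot [3.14, -0.63, 0.55]
contact_force [-5.607, -2.543, 9.783]
wrist_torque [-0.034, 0.134, 0.126]
opening 0.333
opening mm 28.39958656456809 grasp pt carr [[-133.8657531   -94.91316969   37.3213786 ]] tcp carr [[-125.02895482  -94.7663302    25.20158346]]
0.1 [ 3.6 -0.  -6.6]
0.2 [ 4.3  0.  -6.2]
0.3 [ 4.9  0.  -5.7]
0.4 [ 5.4  0.  -5.2]
0.5 [ 5.9  0.  -4.6]
0.6 [ 6.3  0.1 -4. ]
0.7 [ 6.7  0.1 -3.4]
```

```bash
python3 - <<'E'
from plan import *
from h import *
f=np.load("f.npy",allow_pickle=True).item(); g=np.load("g.npy",allow_pickle=True).item()
s=sense();R=rpyR(s["tcp_rot"])
A,e1=tri(f,(283.6,321.4),g,(370,244)); B,e2=tri(f,(312.4,337.6),g,(391,230))
print(A,e1,B,e2); m=(A+B)/2; t=np.array([485.7,-49.4,79.2]); print("tipmid-tcp in tool",R.T@(m-t), R.T@(A-B))
A,e1=tri(f,(220+345/5,260+300/5),g,(310+255/5,175+320/5)); B,e2=tri(f,(220+480/5,260+378/5),g,(310+365/5,175+255/5))
m=(A+B)/2; t=np.array([506.7,-30.9,26.2]); print(e1,e2,"tipmid-tcp in tool",R.T@(m-t)); 
H=np.array([500.7,-36.2,39.]); print("H-tipmid tool", R.T@(H-m),"H-tcp now",R.T@(H-s["eef_pos"]))
f=grab_frame("side");g=grab_frame("top");crop(f,260,380,220,380,5,"s4.png"); crop(g,175,275,310,450,5,"t4.png")
E
```

```text
[469.50261529 -24.22246017  93.168035  ] 0.742860833946421 [500.57875562 -74.14280692  93.83770488] 1.8873817713724077
tipmid-tcp in tool [  8.06486143  -0.50895323 -11.82171769] [ -0.72102063 -58.80184151   0.19884564]
4.729710414810144 2.7219230352546697 tipmid-tcp in tool [ 11.68972005   1.08977479 -31.18676694]
H-tipmid tool [-10.51919563   0.31951679  16.20098135] H-tcp now [  2.27456408   1.9282975  -15.41546359]
```

View pics/s4.png

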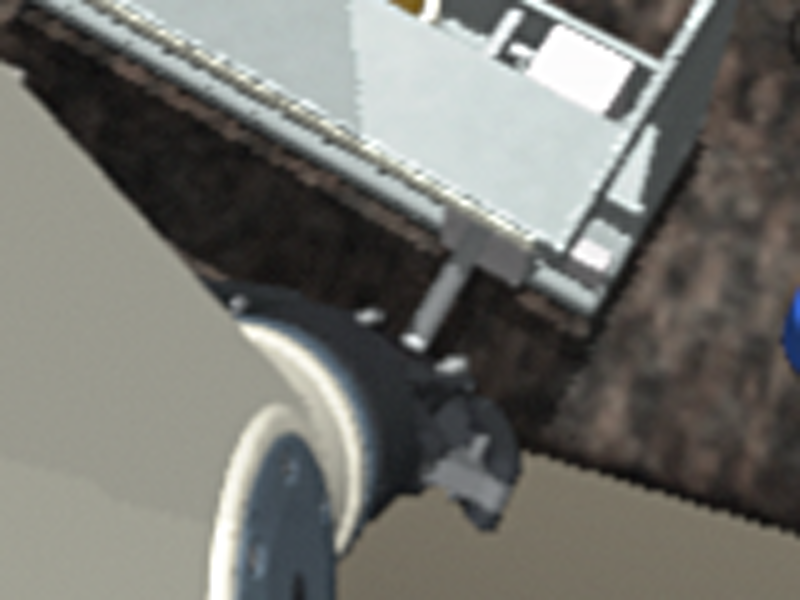

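View pics/t4.png

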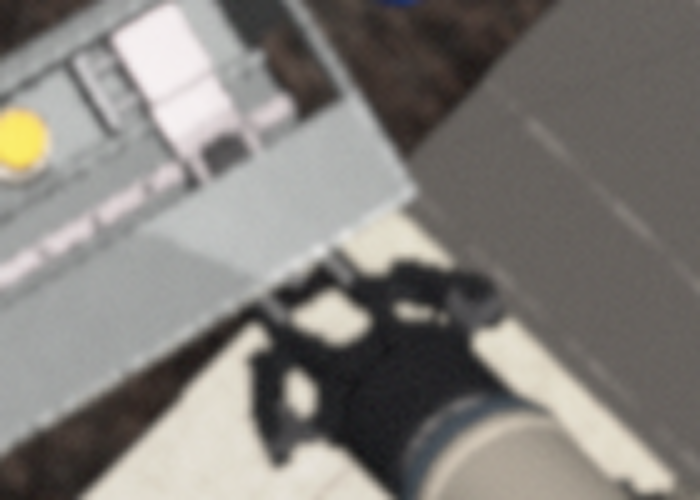

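```bash
python3 -m inch '[{"gripper":0.02,"tx":0.0036,"ty":0,"tz":-0.0066,"spin":0},{"gripper":0.02,"tx":0.0043,"ty":0,"tz":-0.0062,"spin":0},{"gripper":0.02,"tx":0.0049,"ty":0,"tz":-0.0057,"spin":0},{"gripper":0.02,"tx":0.0054,"ty":0,"tz":-0.0052,"spin":0},{"gripper":0.02,"tx":0.0059,"ty":0,"tz":-0.0046,"spin":0},{"gripper":0.02,"tx":0.0063,"ty":0,"tz":-0.004,"spin":0},{"gripper":0.02,"tx":0.0034,"ty":0,"tz":-0.0018,"spin":0},{"gripper":0.02,"tx":0,"ty":0,"tz":0,"spin":0}]' 60; python3 st.py; python3 - <<'E'
from plan import *
from h import *
s=sense();R=rpyR(s["tcp_rot"]); p=np.load("p.npy")
print("opening mm",s["opening"]*85.4,"tcp carr",tocarr(p,s["eef_pos"]))
f=grab_frame("side");g=grab_frame("top");crop(f,220,380,220,420,4,"s5.png"); crop(g,165,285,280,440,5,"t5.png")
E
```

```text
clock: 15.6
eef_pos: [513.8, -26.8, 73.5]
tcp_rot: [3.138, -0.632, 0.552]
contact_force: [4.4, 1.5, 1.2]
opening: 0.235
clock 15.6
qpos [-0.374, 0.376, 2.327, 1.532, 0.49, -0.775]
eef_pos [513.817, -26.819, 73.526]
tcp_rot [3.138, -0.632, 0.552]
contact_force [4.375, 1.544, 1.221]
wrist_torque [0.063, -0.294, -0.017]
opening 0.235
opening mm 20.09901386359762 tcp carr [[-116.17670919  -95.35140603   73.52582827]]
```

View pics/s5.png

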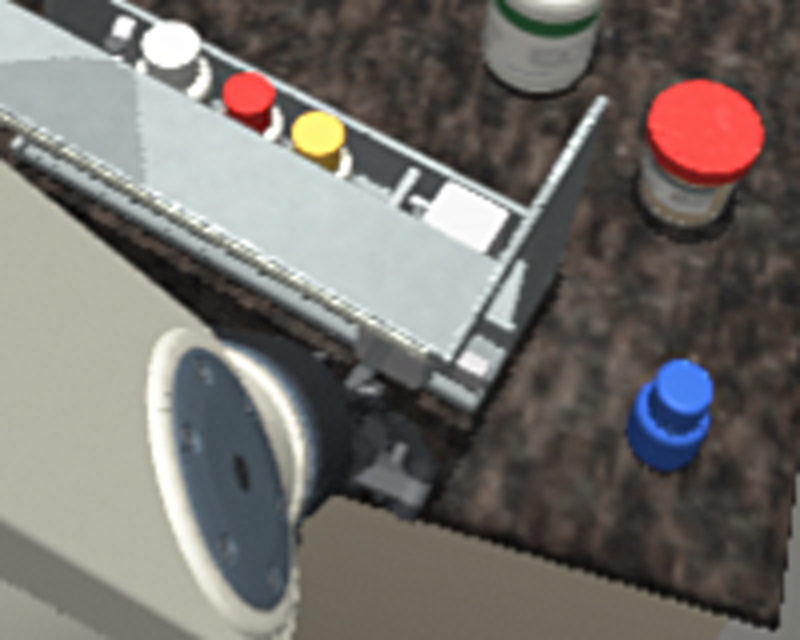

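View pics/t5.png

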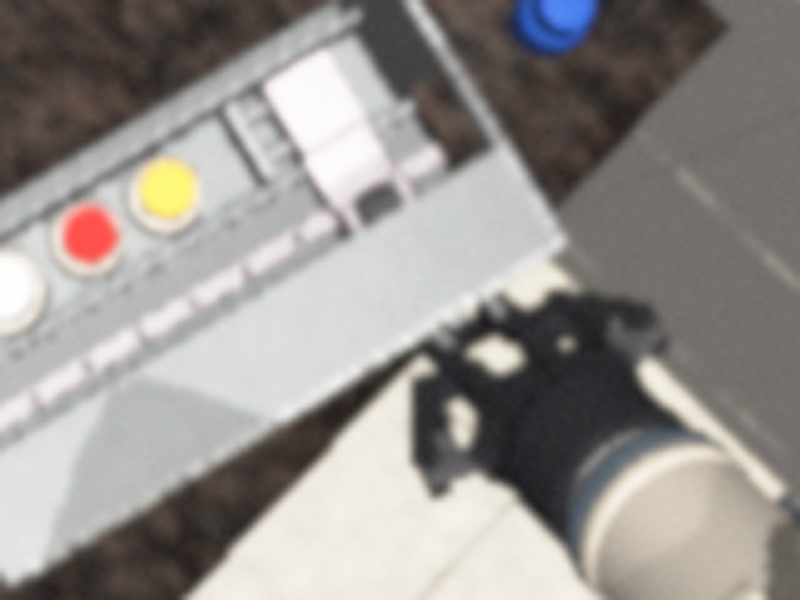

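```bash
python3 - <<'E'
from h import *
f=grab_frame("side");g=grab_frame("top")
a=cv2.resize(f["pixels"][295:345,285:335,::-1],None,fx=8,fy=8,interpolation=cv2.INTER_CUBIC)
b=cv2.resize(g["pixels"][210:260,350:400,::-1],None,fx=8,fy=8,interpolation=cv2.INTER_CUBIC)
o=np.clip(np.hstack([a,b]).astype(float)*1.8,0,255).astype(np.uint8); cv2.imwrite("pics/z6.png",o)
for c in("side","top"):
  for n in ("lever_grip","lever"):
    print(c,n,[(round(float(d["conf"]),2),np.round(d["centre"],1).tolist(),int(d["pixels"].sum())) for d in masks_of(c,n)[:2]])
s=sense(); print(proj(f,s["eef_pos"]),proj(g,s["eef_pos"]))
p=np.load("p.npy")
for v in (0,.2,.4,.6): 
    th=-.1745+v; q=carr(p,[[-58.6-75*np.cos(th),-95.5,52+75*np.sin(th)]]); print(v,proj(f,q),proj(g,q))
E
```

```text
side lever_grip [(0.42, [309.2, 308.5], 84)]
side lever [(0.75, [254.4, 298.9], 129), (0.38, [309.4, 309.7], 49)]
top lever_grip []
top lever []
[[305.38368528 317.04491859]] [[369.13150443 225.88653968]]
0 [[300.72252242 331.43212315]] [[370.38050044 232.05350374]]
0.2 [[300.66751676 328.65158931]] [[371.66440709 232.16944922]]
0.4 [[301.44095567 324.49038082]] [[372.30944397 231.21277536]]
0.6 [[303.03903355 319.09277789]] [[372.26689461 229.18694507]]
```

View pics/z6.png

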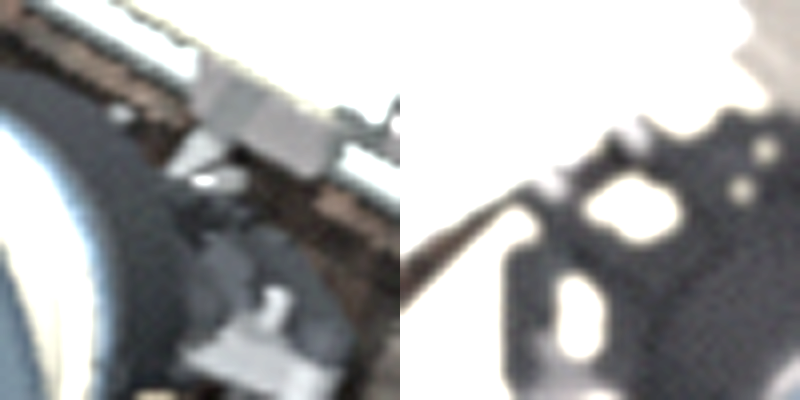

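```bash
python3 -m inch '[{"gripper":0.05,"tx":0,"ty":0,"tz":0,"spin":0},{"gripper":0.05,"tx":0,"ty":0,"tz":0,"spin":0},{"gripper":0.05,"tx":0,"ty":0,"tz":0,"spin":0},{"gripper":0.05,"tx":-0.001,"ty":0,"tz":0.003,"spin":0},{"gripper":0.05,"tx":-0.001,"ty":0,"tz":0.003,"spin":0},{"gripper":0.05,"tx":0,"ty":0,"tz":0.003,"spin":0},{"gripper":0.05,"tx":0,"ty":0,"tz":0.002,"spin":0},{"gripper":0.05,"tx":0,"ty":0,"tz":0,"spin":0}]' 60; python3 st.py; python3 - <<'E'
from h import *
f=grab_frame("side");g=grab_frame("top")
a=cv2.resize(f["pixels"][290:340,280:330,::-1],None,fx=8,fy=8,interpolation=cv2.INTER_CUBIC)
b=cv2.resize(g["pixels"][210:260,350:400,::-1],None,fx=8,fy=8,interpolation=cv2.INTER_CUBIC)
o=np.hstack([np.clip(a*1.8,0,255),b]).astype(np.uint8); cv2.imwrite("pics/z7.png",o)
for c in("side","top"):
  for n in ("lever_grip",):
    print(c,n,[(round(float(d["conf"]),2),np.round(d["centre"],1).tolist(),int(d["pixels"].sum())) for d in masks_of(c,n)[:2]])
E
```

```text
clock: 16.8
eef_pos: [516.4, -24.2, 61.7]
tcp_rot: [3.141, -0.629, 0.55]
contact_force: [-0.7, -0.3, 0.3]
opening: 0.584
clock 16.8
qpos [-0.363, 0.407, 2.326, 1.591, 0.484, -0.831]
eef_pos [516.401, -24.23, 61.679]
tcp_rot [3.141, -0.629, 0.55]
contact_force [-0.741, -0.323, 0.35]
wrist_torque [-0.077, 0.24, -0.015]
opening 0.584
side lever_grip [(0.61, [312.6, 308.4], 100)]
top lever_grip [(0.67, [190.8, 329.9], 85)]
```

View pics/z7.png

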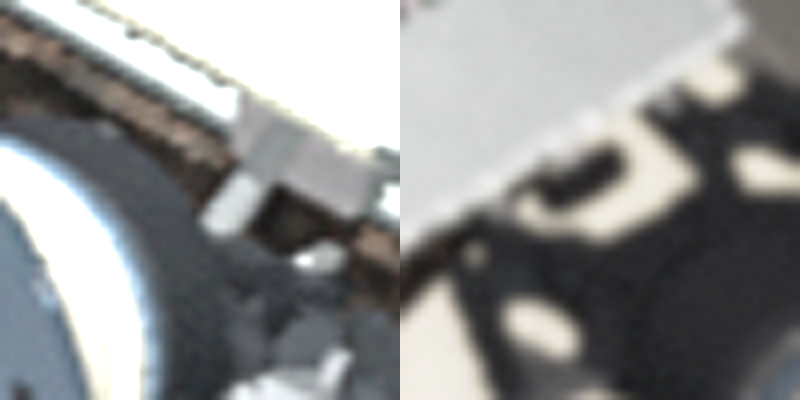

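```bash
python3 - <<'E'
from h import *
f=np.load("f.npy",allow_pickle=True).item();g=np.load("g.npy",allow_pickle=True).item()
p=np.load("p.npy")
for v in np.arange(0,1.01,.1):
    th=-.1745+v; q=lambda L:carr(p,[[-58.6-L*np.cos(th),-95.5,52+L*np.sin(th)]])
    a=proj(f,q(25))[0];b=proj(f,q(66))[0];c=proj(g,q(75))[0]
    print(round(v,1),np.round(a,1),np.round(b,1),"slope",round((b-a)[0]/(b-a)[1],2),"top",np.round(c,1))
s=sense(); print("tcp carr",tocarr(p,s["eef_pos"]))
E
```

```text
0.0 [313.9 308.9] [303.1 327.3] slope -0.58 top [370.4 232.1]
0.1 [313.8 308.5] [303.  326.2] slope -0.61 top [371.1 232.2]
0.2 [313.9 307.9] [303.1 324.8] slope -0.64 top [371.7 232.2]
0.3 [314.  307.3] [303.4 323.1] slope -0.67 top [372.1 231.8]
0.4 [314.2 306.5] [303.8 321.1] slope -0.71 top [372.3 231.2]
0.5 [314.5 305.7] [304.4 318.9] slope -0.76 top [372.4 230.3]
0.6 [314.8 304.7] [305.2 316.4] slope -0.82 top [372.3 229.2]
0.7 [315.1 303.7] [306.2 313.7] slope -0.9 top [372.  227.8]
0.8 [315.5 302.7] [307.3 310.8] slope -1.01 top [371.5 226.1]
0.9 [316.  301.6] [308.6 307.8] slope -1.2 top [370.9 224.3]
1.0 [316.5 300.4] [310.  304.6] slope -1.57 top [370.1 222.2]
tcp carr [[-112.71230068  -94.58255408   62.08680975]]
```

```bash
python3 - <<'E'
from h import *
from kin import rpyR
g=grab_frame("top"); f=grab_frame("side"); s=sense(); R=rpyR(s["tcp_rot"])
im=cv2.resize(g["pixels"][200:260,340:400],None,fx=10,fy=10,interpolation=cv2.INTER_CUBIC)[:,:,::-1].copy()
def dot(P,c):
    u=(proj(g,P)[0]-[340,200]+.5)*10; cv2.circle(im,tuple(int(x) for x in u),4,c,-1)
T=s["eef_pos"]
for sy in (-25,25):
    dot(T+R@[0,sy,0],(0,0,255)); dot(T+R@[11,sy,0],(0,255,255)); dot(T+R@[11,sy,-19],(0,255,0)); dot(T+R@[-11,sy,0],(255,0,255))
cv2.imwrite("pics/t8.png",im)
im=cv2.resize(f["pixels"][280:340,270:350],None,fx=10,fy=10,interpolation=cv2.INTER_CUBIC); im=np.clip(im*1.6,0,255).astype(np.uint8)[:,:,::-1].copy()
def dot(P,c):
    u=(proj(f,P)[0]-[270,280]+.5)*10; cv2.circle(im,tuple(int(x) for x in u),4,c,-1)
for sy in (-25,25):
    dot(T+R@[0,sy,0],(0,0,255)); dot(T+R@[11,sy,0],(0,255,255)); dot(T+R@[11,sy,-19],(0,255,0)); dot(T+R@[-11,sy,0],(255,0,255))
cv2.imwrite("pics/s8.png",im)
E
```

```text
(no output)
```

View pics/t8.png

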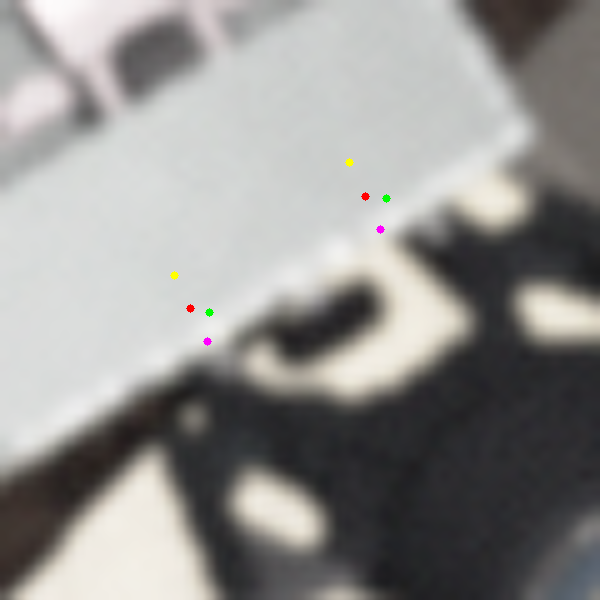

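View pics/s8.png

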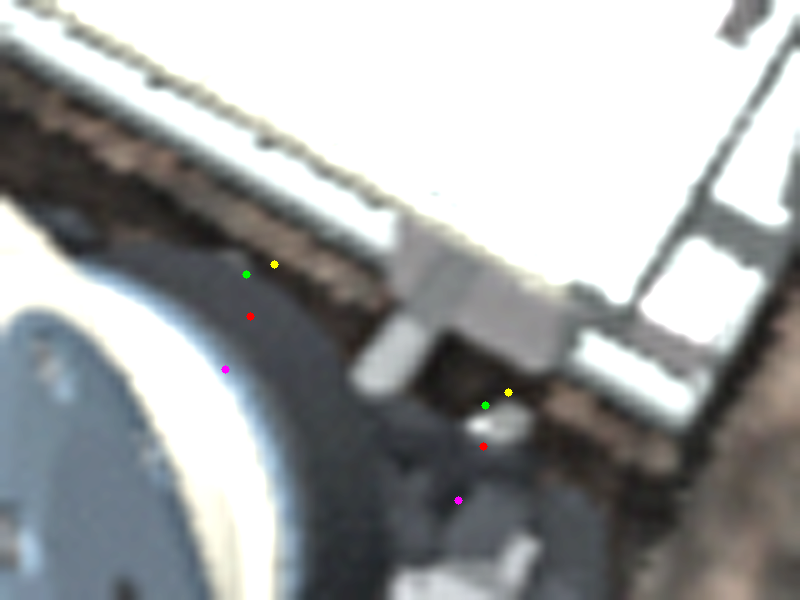

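```bash
python3 -m inch '[{"gripper":0.05,"tx":-0.006,"ty":0.001,"tz":0,"spin":0},{"gripper":0.05,"tx":-0.005,"ty":0.001,"tz":0,"spin":0},{"gripper":0.02,"tx":0,"ty":0,"tz":0,"spin":0},{"gripper":0.02,"tx":0,"ty":0,"tz":0,"spin":0},{"gripper":0.02,"tx":0,"ty":0,"tz":0,"spin":0},{"gripper":0.02,"tx":0,"ty":0,"tz":0,"spin":0},{"gripper":0.02,"tx":0,"ty":0,"tz":0,"spin":0},{"gripper":0.02,"tx":0,"ty":0,"tz":0,"spin":0}]' 80; python3 st.py; python3 - <<'E'
from h import *
from kin import rpyR
s=sense(); R=rpyR(s["tcp_rot"]); print("F tool",R.T@s["contact_force"],"open",s["opening"]*85.4)
g=grab_frame("top"); f=grab_frame("side")
a=cv2.resize(f["pixels"][290:340,280:330,::-1],None,fx=8,fy=8,interpolation=cv2.INTER_CUBIC)
b=cv2.resize(g["pixels"][210:260,350:400,::-1],None,fx=8,fy=8,interpolation=cv2.INTER_CUBIC)
o=np.hstack([np.clip(a*1.8,0,255),b]).astype(np.uint8); cv2.imwrite("pics/z9.png",o)
E
```

```text
clock: 17.9
eef_pos: [508.9, -31.2, 55.0]
tcp_rot: [3.14, -0.627, 0.549]
contact_force: [-6.0, -4.6, 2.0]
opening: 0.318
clock 17.9
qpos [-0.387, 0.421, 2.336, 1.613, 0.492, -0.88]
eef_pos [508.935, -31.231, 55.024]
tcp_rot [3.14, -0.627, 0.549]
contact_force [-5.96, -4.594, 2.008]
wrist_torque [-0.563, 0.847, -0.036]
opening 0.318
F tool [-4.87871169  0.81692079 -6.01597123] open 27.152982934240843
```

View pics/z9.png

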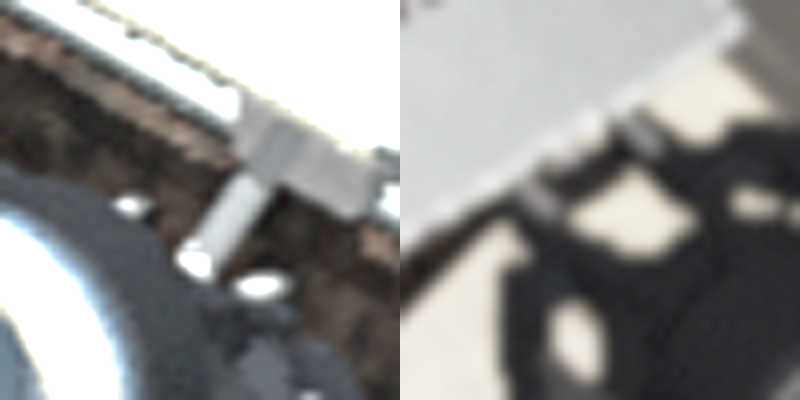

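```bash
python3 -m inch '[{"gripper":0.01,"tx":0,"ty":0,"tz":0,"spin":0},{"gripper":0.01,"tx":0.0027,"ty":0,"tz":-0.0026,"spin":0},{"gripper":0.01,"tx":0.0027,"ty":0,"tz":-0.0026,"spin":0},{"gripper":0.01,"tx":0.003,"ty":0,"tz":-0.0023,"spin":0},{"gripper":0.01,"tx":0.003,"ty":0,"tz":-0.0023,"spin":0},{"gripper":0.01,"tx":0.0031,"ty":0,"tz":-0.002,"spin":0},{"gripper":0.01,"tx":0.0031,"ty":0,"tz":-0.002,"spin":0},{"gripper":0.01,"tx":0.0033,"ty":0,"tz":-0.0017,"spin":0}]' 120; python3 st.py; python3 - <<'E'
from h import *
from kin import rpyR
s=sense(); R=rpyR(s["tcp_rot"]); print("F tool",R.T@s["contact_force"],"open",s["opening"]*85.4)
p=np.load("p.npy");print("tcp carr",tocarr(p,s["eef_pos"]))
g=grab_frame("top"); f=grab_frame("side")
a=cv2.resize(f["pixels"][290:340,280:330,::-1],None,fx=8,fy=8,interpolation=cv2.INTER_CUBIC)
b=cv2.resize(g["pixels"][210:260,350:400,::-1],None,fx=8,fy=8,interpolation=cv2.INTER_CUBIC)
o=np.hstack([np.clip(a*1.8,0,255),b]).astype(np.uint8); cv2.imwrite("pics/z10.png",o)
E
```

```text
clock: 18.8
eef_pos: [516.4, -26.9, 80.8]
tcp_rot: [3.135, -0.628, 0.557]
contact_force: [-6.5, -5.4, -0.5]
opening: 0.277
clock 18.8
qpos [-0.369, 0.358, 2.318, 1.479, 0.487, -0.716]
eef_pos [516.403, -26.928, 80.758]
tcp_rot [3.135, -0.628, 0.557]
contact_force [-6.464, -5.435, -0.465]
wrist_torque [-3.151, 0.374, 1.673]
opening 0.277
F tool [-7.03782681  1.22199894 -4.52890004] open 23.677173263302446
tcp carr [[-114.00139989  -96.75340407   80.75807098]]
```

View pics/z10.png

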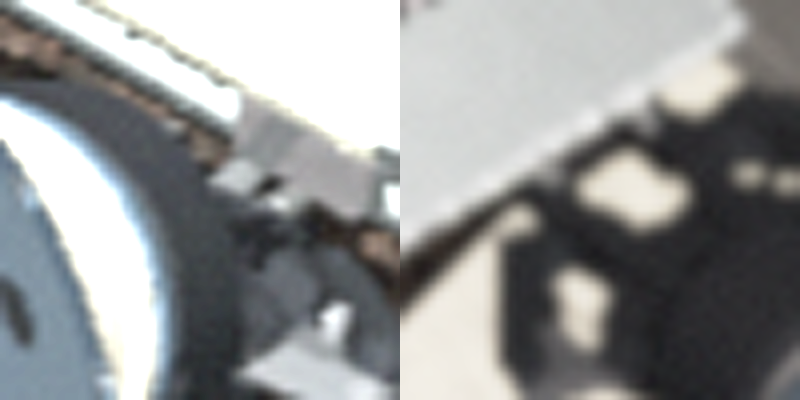

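```bash
python3 -m inch '[{"gripper":0.046,"tx":0,"ty":0,"tz":0,"spin":0},{"gripper":0.046,"tx":0,"ty":0,"tz":0,"spin":0},{"gripper":0.046,"tx":0,"ty":0,"tz":0,"spin":0},{"gripper":0.046,"tx":0,"ty":0,"tz":0,"spin":0},{"gripper":0.046,"tx":0,"ty":0,"tz":0,"spin":0},{"gripper":0.046,"tx":0,"ty":0,"tz":0,"spin":0},{"gripper":0.046,"tx":0,"ty":0,"tz":0,"spin":0},{"gripper":0.046,"tx":0,"ty":0,"tz":0,"spin":0}]' 100; python3 st.py; cat > look.py <<'E'
from h import *
from kin import rpyR
import sys
n=sys.argv[1]; r,c,r2,c2=[int(x) for x in sys.argv[2:6]]
s=sense(); R=rpyR(s["tcp_rot"]); print("F tool",np.round(R.T@s["contact_force"],1),"open",s["opening"]*85.4)
p=np.load("p.npy");print("tcp carr",tocarr(p,s["eef_pos"]))
g=grab_frame("top"); f=grab_frame("side")
a=cv2.resize(f["pixels"][r:r+50,c:c+50,::-1],None,fx=8,fy=8,interpolation=cv2.INTER_CUBIC)
b=cv2.resize(g["pixels"][r2:r2+50,c2:c2+50,::-1],None,fx=8,fy=8,interpolation=cv2.INTER_CUBIC)
o=np.hstack([np.clip(a*1.8,0,255),b]).astype(np.uint8); cv2.imwrite(f"pics/{n}.png",o)
np.save("f.npy",f,allow_pickle=True); np.save("g.npy",g,allow_pickle=True)
E
python3 look.py z11 290 280 205 350
```

```text
clock: 19.7
eef_pos: [516.5, -26.7, 80.4]
tcp_rot: [3.14, -0.629, 0.55]
contact_force: [0.5, -0.6, 0.8]
opening: 0.543
clock 19.7
qpos [-0.369, 0.36, 2.319, 1.483, 0.488, -0.715]
eef_pos [516.452, -26.664, 80.366]
tcp_rot [3.14, -0.629, 0.55]
contact_force [0.513, -0.644, 0.771]
wrist_torque [-0.148, 0.244, -0.038]
opening 0.543
F tool [ 0.5  0.8 -0.6] open 46.38164632397288
tcp carr [[-113.82551512  -96.54989079   80.36613425]]
```

View pics/z11.png

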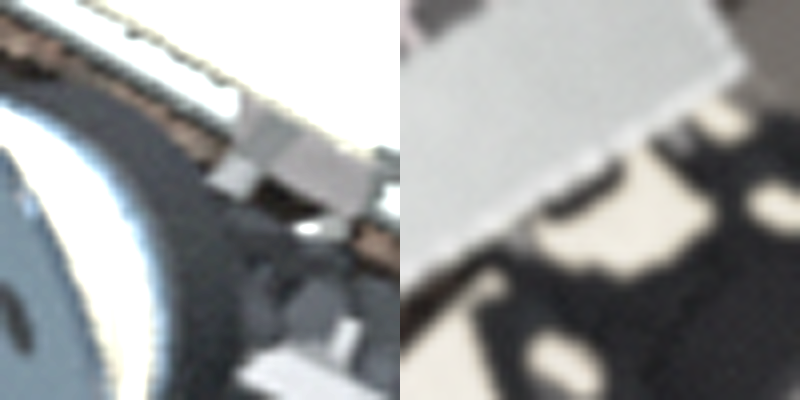

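```bash
cat > rect.py <<'E'
from h import *
def rect(f,p,z,x0=-30,x1=40,y0=-140,y1=140,k=2.8):
    ys=np.arange(y0,y1,1/k); xs=np.arange(x1,x0,-1/k)
    Y,X=np.meshgrid(ys,xs); P=np.c_[X.ravel(),Y.ravel(),np.full(X.size,z)]
    u=proj(f,carr(p,P)).reshape(*X.shape,2).astype(np.float32)
    im=cv2.remap(f["pixels"][:,:,::-1].copy(),u[...,0],u[...,1],cv2.INTER_CUBIC)
    for y in range(y0,y1,10):
        j=int((y-y0)*k); cv2.line(im,(j,0),(j,4 if y%50 else 12),(0,255,0),1)
    return im
if __name__=="__main__":
    import sys
    f=np.load("f.npy",allow_pickle=True).item();g=np.load("g.npy",allow_pickle=True).item();p=np.load("p.npy")
    z=float(sys.argv[2]); cv2.imwrite(f"pics/{sys.argv[1]}.png",np.vstack([rect(g,p,z),rect(f,p,z)]))
E
python3 rect.py r1 52
```

```text
(no output)
```

View pics/r1.png

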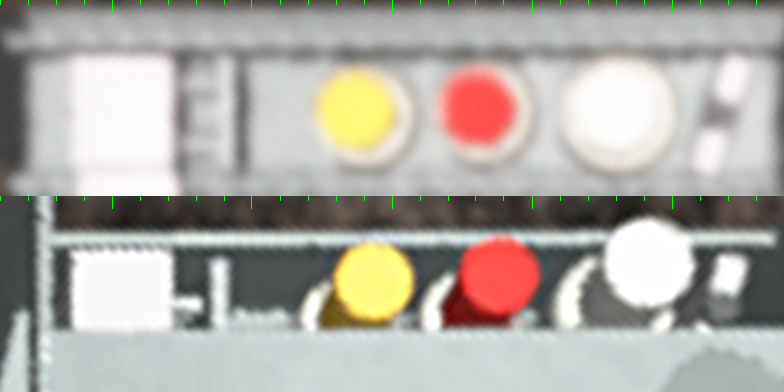

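```bash
python3 - <<'E'
from rect import *
f=np.load("f.npy",allow_pickle=True).item();g=np.load("g.npy",allow_pickle=True).item();p=np.load("p.npy")
a=rect(g,p,52,-30,40,60,140,9); b=rect(f,p,52,-30,40,60,140,9)
cv2.imwrite("pics/r2.png",cv2.resize(np.vstack([a,b]),None,fx=.47,fy=.47) if False else np.vstack([a,b])[:, :][::2,::1][:,:720])
E
```

```text
(no output)
```

View pics/r2.png

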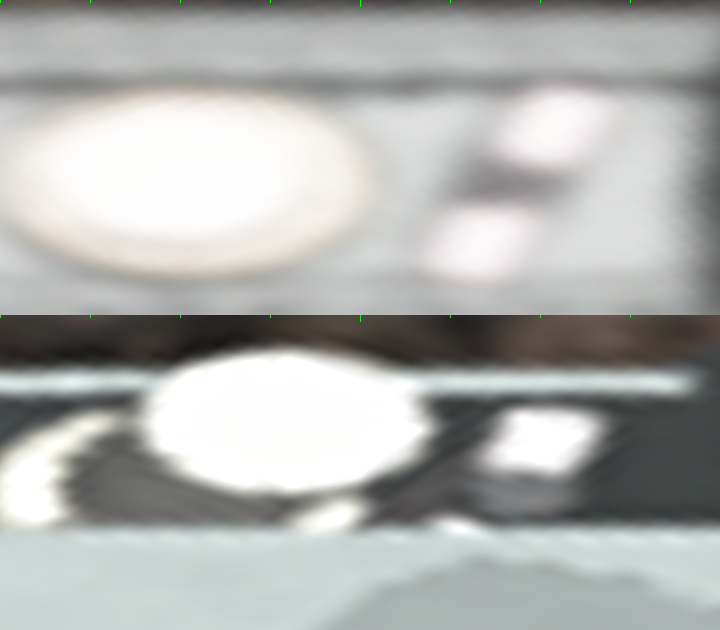

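```bash
python3 -m inch '[{"gripper":0.046,"tx":0,"ty":-0.002,"tz":0.003,"spin":0},{"gripper":0.01,"tx":0,"ty":0,"tz":0,"spin":0},{"gripper":0.01,"tx":0,"ty":0,"tz":0,"spin":0},{"gripper":0.01,"tx":0,"ty":0,"tz":0,"spin":0},{"gripper":0.01,"tx":0,"ty":0,"tz":0,"spin":0},{"gripper":0.01,"tx":0,"ty":-0.005,"tz":0,"spin":0},{"gripper":0.01,"tx":0,"ty":-0.006,"tz":0,"spin":0},{"gripper":0.01,"tx":0,"ty":-0.006,"tz":0,"spin":0}]' 110; python3 st.py; python3 look.py z12 290 280 205 345; python3 rect.py r3 52
```

```text
clock: 20.6
eef_pos: [507.7, -9.6, 77.8]
tcp_rot: [3.14, -0.629, 0.55]
contact_force: [-0.7, -1.5, -0.4]
opening: 0.309
clock 20.6
qpos [-0.333, 0.353, 2.348, 1.559, 0.47, -0.762]
eef_pos [507.741, -9.586, 77.794]
tcp_rot [3.14, -0.629, 0.55]
contact_force [-0.75, -1.458, -0.392]
wrist_torque [-0.515, 0.355, -0.135]
opening 0.309
F tool [-1.4  0.9 -0.5] open 26.39768240429794
tcp carr [[-112.70151887  -77.41210234   77.79361452]]
```

View pics/z12.png

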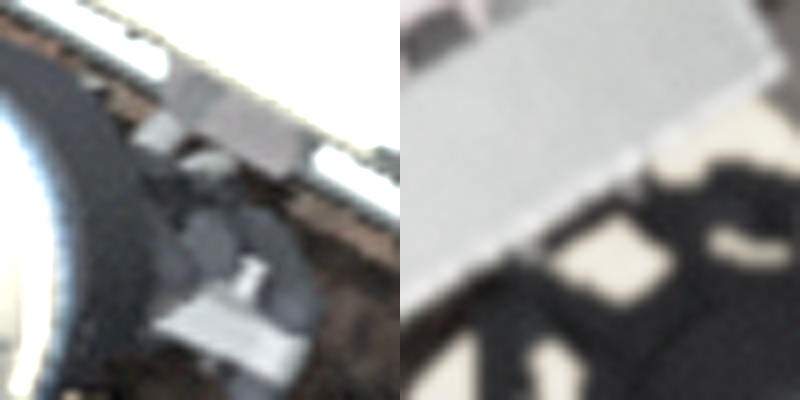

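View pics/r3.png

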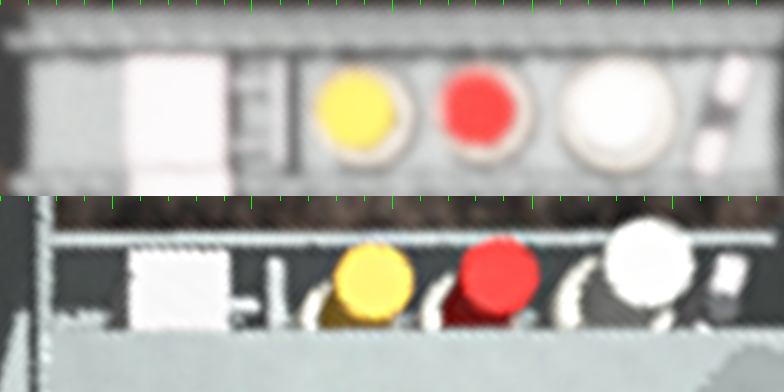

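```bash
python3 -m inch '[{"gripper":0.01,"tx":0,"ty":-0.005,"tz":0,"spin":0},{"gripper":0.01,"tx":0,"ty":-0.004,"tz":0,"spin":0},{"gripper":0.01,"tx":0,"ty":-0.004,"tz":0,"spin":0},{"gripper":0.01,"tx":0,"ty":-0.004,"tz":0,"spin":0},{"gripper":0.01,"tx":0,"ty":-0.004,"tz":0,"spin":0},{"gripper":0.01,"tx":0,"ty":-0.004,"tz":0,"spin":0},{"gripper":0.01,"tx":0,"ty":-0.004,"tz":0,"spin":0},{"gripper":0.01,"tx":0,"ty":-0.003,"tz":0,"spin":0}]' 110; python3 st.py; python3 look.py z13 275 265 205 335; python3 rect.py r4 52
```

```text
clock: 21.5
eef_pos: [491.7, 18.1, 78.1]
tcp_rot: [3.14, -0.63, 0.55]
contact_force: [4.7, -0.2, -4.1]
opening: 0.308
clock 21.5
qpos [-0.27, 0.332, 2.395, 1.671, 0.447, -0.825]
eef_pos [491.668, 18.074, 78.105]
tcp_rot [3.14, -0.63, 0.55]
contact_force [4.684, -0.155, -4.111]
wrist_torque [-0.376, -0.068, -0.195]
opening 0.308
F tool [0.7 2.6 5.6] open 26.261432824155158
tcp carr [[-112.57614263  -45.42174405   78.10549122]]
```

View pics/z13.png

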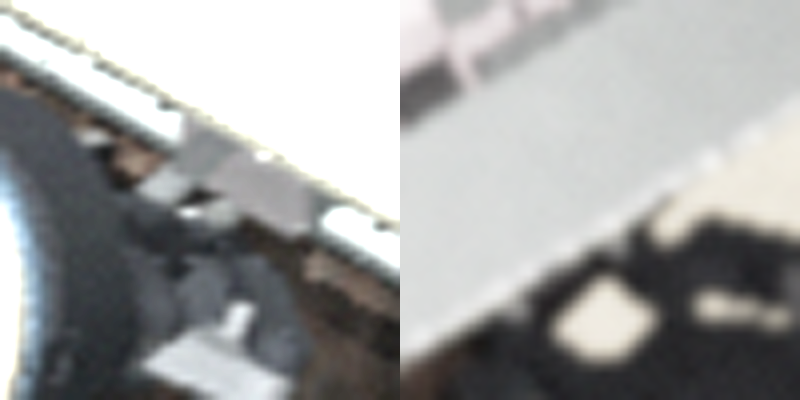

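View pics/r4.png

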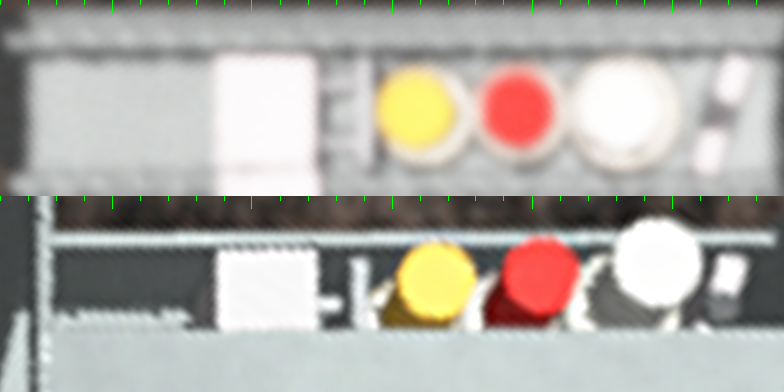

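```bash
python3 -m inch '[{"gripper":0.01,"tx":0,"ty":-0.002,"tz":0,"spin":0},{"gripper":0.01,"tx":0,"ty":-0.002,"tz":0,"spin":0},{"gripper":0.01,"tx":0,"ty":-0.002,"tz":0,"spin":0},{"gripper":0.01,"tx":0,"ty":-0.001,"tz":0,"spin":0},{"gripper":0.01,"tx":0,"ty":-0.001,"tz":0,"spin":0},{"gripper":0.01,"tx":0,"ty":-0.001,"tz":0,"spin":0},{"gripper":0.01,"tx":0,"ty":0,"tz":0,"spin":0},{"gripper":0.01,"tx":0,"ty":0,"tz":0,"spin":0}]' 110; python3 st.py; python3 look.py z14 270 260 205 335; python3 rect.py r5 52
```

```text
clock: 22.4
eef_pos: [487.3, 25.5, 78.2]
tcp_rot: [3.14, -0.63, 0.55]
contact_force: [7.1, 1.9, -5.6]
opening: 0.31
clock 22.4
qpos [-0.252, 0.327, 2.407, 1.705, 0.44, -0.844]
eef_pos [487.294, 25.502, 78.158]
tcp_rot [3.14, -0.63, 0.55]
contact_force [7.128, 1.937, -5.605]
wrist_torque [-0.291, -0.196, -0.201]
opening 0.31
F tool [2.4 2.1 8.7] open 26.452386035889965
tcp carr [[-112.59295937  -36.80144954   78.15837562]]
```

View pics/r5.png

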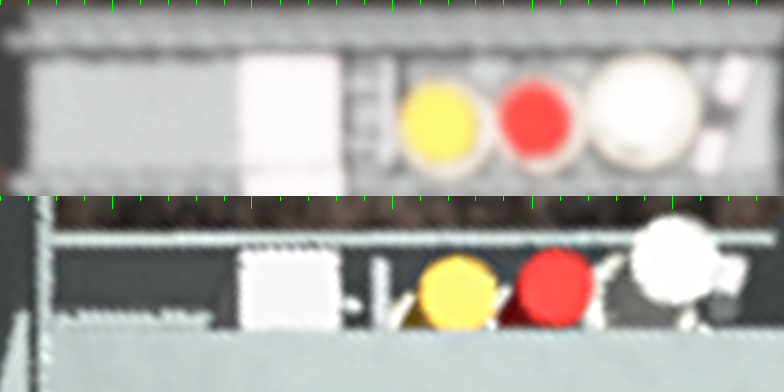

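```bash
cat > prof.py <<'E'
import cv2,numpy as np,sys
for n in sys.argv[1:]:
    im=cv2.cvtColor(cv2.imread(f"pics/{n}.png"),cv2.COLOR_BGR2GRAY).astype(float)
    s=cv2.GaussianBlur(im,(5,5),0)[270:290].mean(0); d=np.diff(s)
    # falling edge fence, then strip rise
    def sub(i):
        a,b,c=abs(d[i-1]),abs(d[i]),abs(d[i+1]); return i+.5+(a-c)/(2*(a-2*b+c))
    i=[k for k in range(60,450) if d[k]<-8 and d[k]<=d[k-1] and d[k]<=d[k+1]]
    j=[k for k in range(60,450) if d[k]>8 and d[k]>=d[k-1] and d[k]>=d[k+1]]
    f=[(round(sub(k),1),round(d[k])) for k in i]; r=[(round(sub(k),1),round(d[k])) for k in j]
    print(n,"fall",f[:5],"rise",r[:5])
E
python3 prof.py r1 r3 r4 r5
```

```text
r1 fall [(np.float64(172.7), -24), (np.float64(228.0), -18), (np.float64(412.0), -21)] rise [(np.float64(70.6), 21), (np.float64(210.6), 19), (np.float64(335.5), 16), (np.float64(441.4), 8)]
r3 fall [(np.float64(229.9), -23), (np.float64(284.0), -18), (np.float64(412.0), -21)] rise [(np.float64(128.9), 18), (np.float64(267.4), 18), (np.float64(335.6), 16), (np.float64(441.2), 8)]
r4 fall [(np.float64(317.7), -23), (np.float64(367.7), -17)] rise [(np.float64(215.8), 21), (np.float64(351.4), 17), (np.float64(398.7), 16)]
r5 fall [(np.float64(339.9), -22), (np.float64(388.8), -18)] rise [(np.float64(237.9), 20), (np.float64(371.6), 18), (np.float64(421.2), 18)]
```

```bash
python3 -m inch '[{"gripper":0.01,"tx":0,"ty":-0.001,"tz":0,"spin":0},{"gripper":0.01,"tx":0,"ty":-0.001,"tz":0,"spin":0},{"gripper":0.01,"tx":0,"ty":-0.001,"tz":0,"spin":0},{"gripper":0.01,"tx":0,"ty":-0.001,"tz":0,"spin":0},{"gripper":0.01,"tx":0,"ty":-0.001,"tz":0,"spin":0},{"gripper":0.01,"tx":0,"ty":0,"tz":0,"spin":0},{"gripper":0.01,"tx":0,"ty":0,"tz":0,"spin":0},{"gripper":0.01,"tx":0,"ty":0,"tz":0,"spin":0}]' 110; python3 st.py; python3 look.py z15 270 255 205 330; python3 rect.py r6 52; python3 prof.py r6
```

```text
clock: 23.3
eef_pos: [485.0, 29.5, 78.3]
tcp_rot: [3.139, -0.63, 0.55]
contact_force: [8.4, -0.1, -5.5]
opening: 0.308
clock 23.3
qpos [-0.241, 0.324, 2.414, 1.725, 0.436, -0.855]
eef_pos [485.027, 29.501, 78.272]
tcp_rot [3.139, -0.63, 0.55]
contact_force [8.367, -0.13, -5.471]
wrist_torque [-0.368, -0.26, -0.28]
opening 0.308
F tool [2.5 4.5 8.6] open 26.342952701960865
tcp carr [[-112.52525953  -32.20541178   78.27210472]]
r6 fall [(np.float64(353.3), -23), (np.float64(397.0), -18)] rise [(np.float64(250.9), 19), (np.float64(379.8), 18), (np.float64(429.3), 14)]
```

View pics/r6.png

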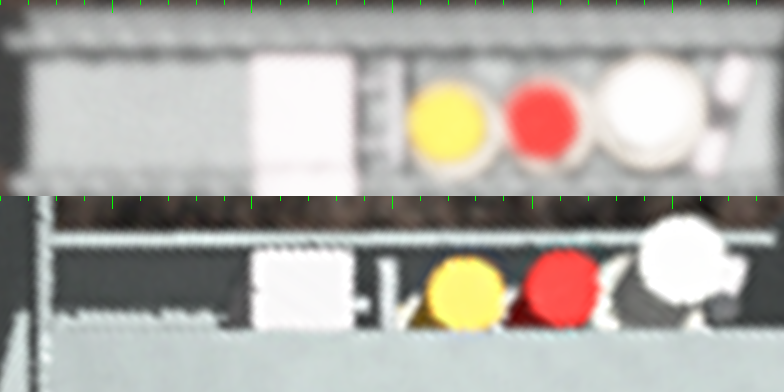

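View pics/z15.png

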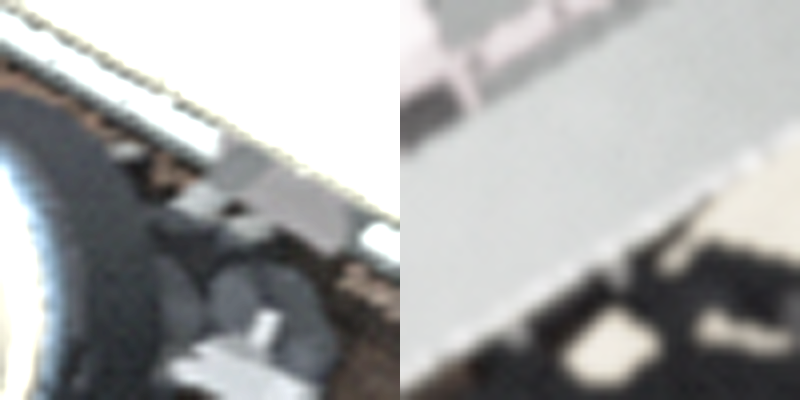

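```bash
python3 -m inch '[{"gripper":0.01,"tx":0,"ty":-0.001,"tz":0,"spin":0},{"gripper":0.01,"tx":0,"ty":-0.001,"tz":0,"spin":0},{"gripper":0.01,"tx":0,"ty":-0.001,"tz":0,"spin":0},{"gripper":0.01,"tx":0,"ty":-0.001,"tz":0,"spin":0},{"gripper":0.01,"tx":0,"ty":-0.001,"tz":0,"spin":0},{"gripper":0.01,"tx":0,"ty":0,"tz":0,"spin":0},{"gripper":0.01,"tx":0,"ty":0,"tz":0,"spin":0},{"gripper":0.01,"tx":0,"ty":0,"tz":0,"spin":0}]' 110; python3 st.py; python3 look.py z16 270 255 205 330; python3 rect.py r7 52; python3 prof.py r7
```

```text
clock: 24.2
eef_pos: [483.1, 33.1, 78.4]
tcp_rot: [3.138, -0.63, 0.55]
contact_force: [9.0, -1.9, -6.3]
opening: 0.312
clock 24.2
qpos [-0.231, 0.321, 2.42, 1.745, 0.432, -0.865]
eef_pos [483.063, 33.092, 78.41]
tcp_rot [3.138, -0.63, 0.55]
contact_force [8.962, -1.851, -6.328]
wrist_torque [-0.783, -0.372, -0.691]
opening 0.312
F tool [1.7 6.2 9.1] open 26.61642300546395
tcp carr [[-112.40345246  -28.11364515   78.41027297]]
r7 fall [(np.float64(364.0), -23), (np.float64(397.5), -18)] rise [(np.float64(262.1), 21), (np.float64(380.0), 19), (np.float64(430.1), 14)]
```

View pics/r7.png

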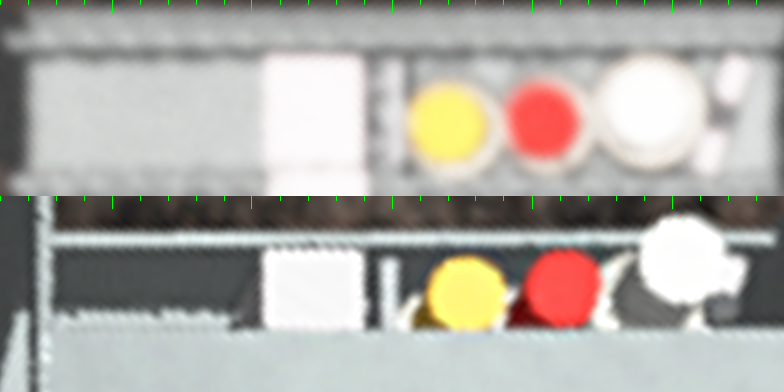

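View pics/z16.png

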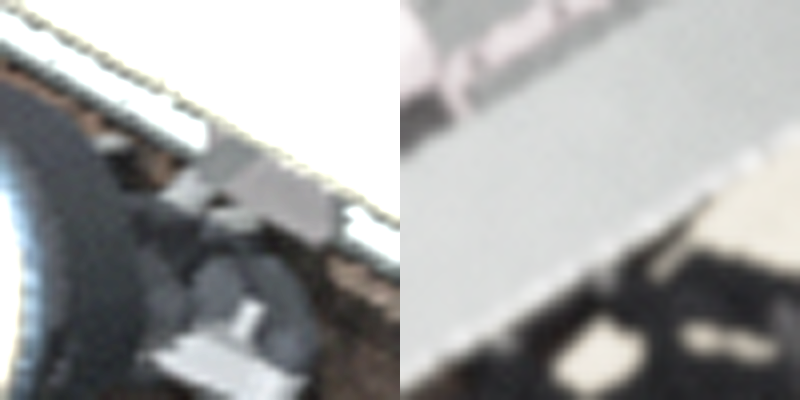

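```bash
python3 -m inch '[{"gripper":0.01,"tx":-0.0033,"ty":-0.0005,"tz":0.0017,"spin":0},{"gripper":0.01,"tx":-0.0065,"ty":0,"tz":0.0037,"spin":0},{"gripper":0.01,"tx":-0.0061,"ty":0,"tz":0.0043,"spin":0},{"gripper":0.01,"tx":-0.0056,"ty":0,"tz":0.0049,"spin":0},{"gripper":0.01,"tx":-0.0051,"ty":0,"tz":0.0054,"spin":0},{"gripper":0.01,"tx":-0.0046,"ty":0,"tz":0.006,"spin":0},{"gripper":0.01,"tx":-0.004,"ty":0,"tz":0.0064,"spin":0},{"gripper":0.01,"tx":0,"ty":0,"tz":0,"spin":0}]' 120; python3 st.py; python3 look.py z17 275 250 205 330; python3 rect.py r8 52; python3 prof.py r8
```

```text
clock: 25.1
eef_pos: [474.3, 28.2, 30.7]
tcp_rot: [3.134, -0.629, 0.556]
contact_force: [0.5, -11.3, 2.2]
opening: 0.28
clock 25.1
qpos [-0.252, 0.463, 2.445, 2.041, 0.49, -1.222]
eef_pos [474.256, 28.171, 30.743]
tcp_rot [3.134, -0.629, 0.556]
contact_force [0.539, -11.3, 2.189]
wrist_torque [-3.766, -1.67, 0.786]
opening 0.28
F tool [-3.2  9.9 -4.9] open 23.914610478086725
tcp carr [[-122.48987626  -27.90358007   30.74326307]]
r8 fall [(np.float64(362.8), -23), (np.float64(397.8), -18)] rise [(np.float64(260.6), 20), (np.float64(380.2), 19), (np.float64(430.5), 14)]
```

View pics/z17.png

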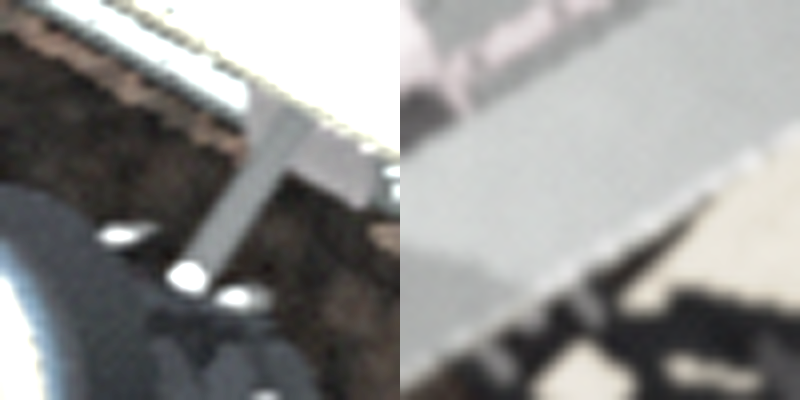

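View pics/r8.png

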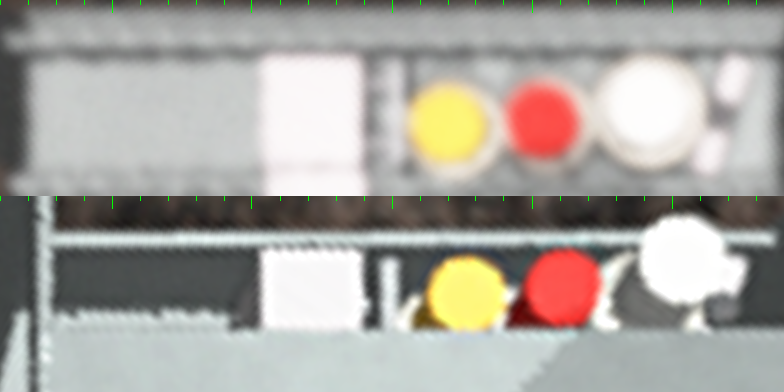

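```bash
python3 - <<'E'
from h import *
f=np.load("f.npy",allow_pickle=True).item();p=np.load("p.npy")
for yc in (-28,-30):
  for v in np.arange(0,.41,.1):
    th=-.1745+v; q=lambda L:carr(p,[[-58.6-L*np.cos(th),yc,52+L*np.sin(th)]])
    a=proj(f,q(25))[0];b=proj(f,q(66))[0]
    print(yc,round(v,1),np.round(a,1),np.round(b,1),"crop",np.round((b-[250,275]+.5)*8),"slope",round((b-a)[0]/(b-a)[1],2))
E
```

```text
-28 0.0 [284.3 292.2] [273.3 309.7] crop [190. 282.] slope -0.63
-28 0.1 [284.2 291.7] [273.  308.5] crop [188. 272.] slope -0.67
-28 0.2 [284.2 291.1] [272.9 307.1] crop [187. 261.] slope -0.71
-28 0.3 [284.2 290.4] [272.9 305.3] crop [188. 247.] slope -0.76
-28 0.4 [284.4 289.7] [273.2 303.3] crop [190. 230.] slope -0.82
-30 0.0 [285.1 292.7] [274.1 310.2] crop [197. 286.] slope -0.63
-30 0.1 [285.1 292.2] [273.9 309.1] crop [195. 276.] slope -0.66
-30 0.2 [285.  291.6] [273.7 307.6] crop [194. 265.] slope -0.71
-30 0.3 [285.1 290.9] [273.8 305.8] crop [195. 251.] slope -0.76
-30 0.4 [285.2 290.1] [274.1 303.8] crop [197. 234.] slope -0.81
```

```bash
python3 -m inch '[{"gripper":0.01,"tx":-0.0012,"ty":0,"tz":0.0016,"spin":0},{"gripper":0.01,"tx":-0.0012,"ty":0,"tz":0.0016,"spin":0},{"gripper":0.01,"tx":-0.0012,"ty":0,"tz":0.0016,"spin":0},{"gripper":0.01,"tx":-0.0012,"ty":0,"tz":0.0016,"spin":0},{"gripper":0.01,"tx":-0.0012,"ty":0,"tz":0.0016,"spin":0},{"gripper":0.01,"tx":0,"ty":0,"tz":0,"spin":0},{"gripper":0.01,"tx":0,"ty":0,"tz":0,"spin":0},{"gripper":0.01,"tx":0,"ty":0,"tz":0,"spin":0}]' 120; python3 st.py; python3 look.py z18 275 250 205 330; python3 rect.py r9 52; python3 prof.py r9
```

```text
clock: 26.0
eef_pos: [475.2, 28.7, 23.9]
tcp_rot: [3.132, -0.636, 0.557]
contact_force: [-16.6, -19.3, 45.8]
opening: 0.276
clock 26.0
qpos [-0.253, 0.489, 2.447, 2.092, 0.51, -1.281]
eef_pos [475.177, 28.683, 23.922]
tcp_rot [3.132, -0.636, 0.557]
contact_force [-16.631, -19.299, 45.751]
wrist_torque [-2.745, -3.304, 0.832]
opening 0.276
F tool [  7.6   8.1 -51.2] open 23.580518479717146
tcp carr [[-121.43679592  -27.92816338   23.92243134]]
r9 fall [(np.float64(362.7), -23), (np.float64(397.8), -18)] rise [(np.float64(260.5), 21), (np.float64(380.2), 19), (np.float64(430.2), 15)]
```

View pics/z18.png

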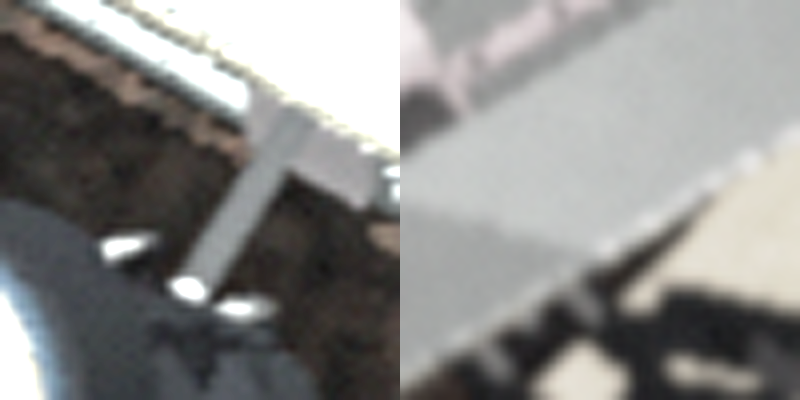

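```bash
python3 -m inch '[{"gripper":0.01,"tx":0.001,"ty":0,"tz":-0.0015,"spin":0},{"gripper":0.01,"tx":0.001,"ty":0,"tz":-0.0015,"spin":0},{"gripper":0.047,"tx":0,"ty":0,"tz":0,"spin":0},{"gripper":0.047,"tx":0,"ty":0,"tz":0,"spin":0},{"gripper":0.047,"tx":0,"ty":0,"tz":0,"spin":0},{"gripper":0.047,"tx":0,"ty":0,"tz":0,"spin":0},{"gripper":0.047,"tx":0,"ty":0,"tz":0,"spin":0},{"gripper":0.047,"tx":0,"ty":0,"tz":0,"spin":0}]' 60; python3 st.py; python3 look.py z19 275 250 205 330; python3 rect.py r10 52; python3 prof.py r10
```

```text
clock: 26.9
eef_pos: [472.8, 29.4, 24.4]
tcp_rot: [3.14, -0.629, 0.55]
contact_force: [-0.4, 0.3, 0.9]
opening: 0.551
clock 26.9
qpos [-0.251, 0.483, 2.448, 2.074, 0.502, -1.256]
eef_pos [472.754, 29.389, 24.395]
tcp_rot [3.14, -0.629, 0.55]
contact_force [-0.415, 0.298, 0.868]
wrist_torque [-0.125, 0.309, -0.01]
opening 0.551
F tool [ 0.4 -0.5 -0.8] open 47.0365491169822
tcp carr [[-123.16941763  -26.0935615    24.39530982]]
r10 fall [(np.float64(366.7), -25), (np.float64(397.8), -18)] rise [(np.float64(264.3), 18), (np.float64(380.1), 20), (np.float64(430.2), 13)]
```

View pics/z19.png

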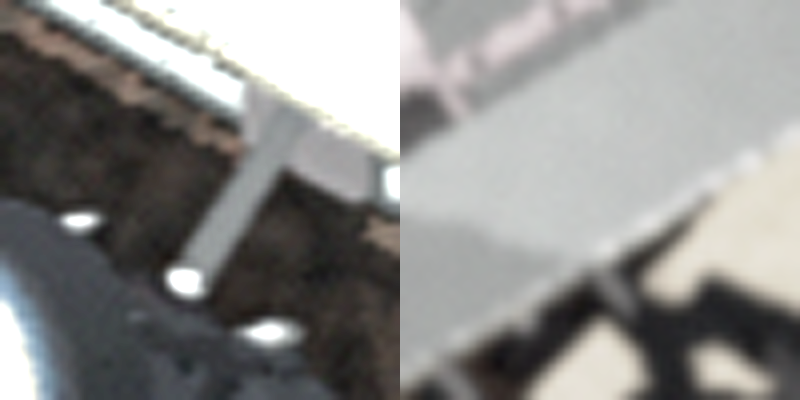

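```bash
python3 -m inch '[{"gripper":0.047,"tx":0,"ty":0,"tz":-0.014,"spin":0},{"gripper":0.047,"tx":0,"ty":0,"tz":-0.014,"spin":0},{"gripper":0.047,"tx":0.001,"ty":0,"tz":-0.014,"spin":0},{"gripper":0.0,"tx":0.001,"ty":0,"tz":0,"spin":0},{"gripper":0.0,"tx":0,"ty":0,"tz":0,"spin":0},{"gripper":0.0,"tx":0,"ty":0,"tz":0,"spin":0},{"gripper":0.0,"tx":0,"ty":0,"tz":0,"spin":0},{"gripper":0.0,"tx":0,"ty":0,"tz":0,"spin":0}]' 60; python3 st.py; python3 look.py z20 275 250 205 330; python3 rect.py r11 52; python3 prof.py r11
```

```text
clock: 27.8
eef_pos: [453.2, 17.5, 59.2]
tcp_rot: [3.141, -0.629, 0.55]
contact_force: [0.3, 0.1, 0.3]
opening: 0.002
clock 27.8
qpos [-0.307, 0.362, 2.473, 1.842, 0.479, -1.055]
eef_pos [453.16, 17.481, 59.243]
tcp_rot [3.141, -0.629, 0.55]
contact_force [0.29, 0.136, 0.265]
wrist_torque [-0.131, 0.274, 0.005]
opening 0.002
F tool [ 0.4  0.  -0. ] open 0.17203003519764226
tcp carr [[-146.09557145  -26.45564716   59.24276017]]
r11 fall [(np.float64(366.7), -24), (np.float64(397.7), -18)] rise [(np.float64(264.4), 18), (np.float64(380.1), 20), (np.float64(430.3), 13)]
```

View pics/z20.png

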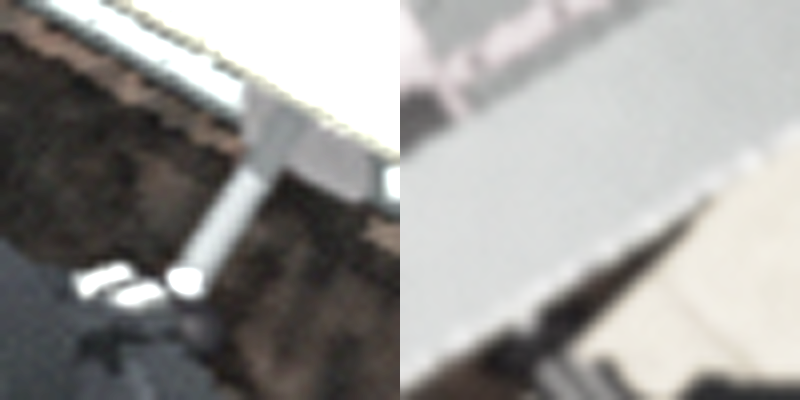

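```bash
python3 -m inch '[{"gripper":0.0,"tx":0,"ty":0,"tz":0.004,"spin":0},{"gripper":0.0,"tx":0,"ty":0,"tz":0.004,"spin":0},{"gripper":0.0,"tx":0,"ty":0,"tz":0.004,"spin":0},{"gripper":0.0,"tx":0,"ty":0,"tz":0.002,"spin":0},{"gripper":0.0,"tx":0,"ty":0,"tz":0.002,"spin":0},{"gripper":0.0,"tx":0,"ty":0,"tz":0.0015,"spin":0},{"gripper":0.0,"tx":0,"ty":0,"tz":0.0015,"spin":0},{"gripper":0.0,"tx":0,"ty":0,"tz":0,"spin":0}]' 60; python3 st.py; python3 look.py z21 275 250 205 330; python3 rect.py r12 52; python3 prof.py r12
```

```text
clock: 28.7
eef_pos: [461.4, 22.6, 44.3]
tcp_rot: [3.14, -0.628, 0.548]
contact_force: [-17.2, -13.4, 26.9]
opening: 0.001
clock 28.7
qpos [-0.281, 0.414, 2.464, 1.953, 0.484, -1.149]
eef_pos [461.397, 22.609, 44.34]
tcp_rot [3.14, -0.628, 0.548]
contact_force [-17.17, -13.438, 26.901]
wrist_torque [-0.617, 0.47, -0.24]
opening 0.001
F tool [ -1.7   2.6 -34.5] open 0.04326819686574004
tcp carr [[-136.39557384  -26.19763679   44.3403666 ]]
r12 fall [(np.float64(366.7), -24), (np.float64(397.8), -18)] rise [(np.float64(264.4), 18), (np.float64(380.1), 20), (np.float64(430.7), 15)]
```

View pics/z21.png

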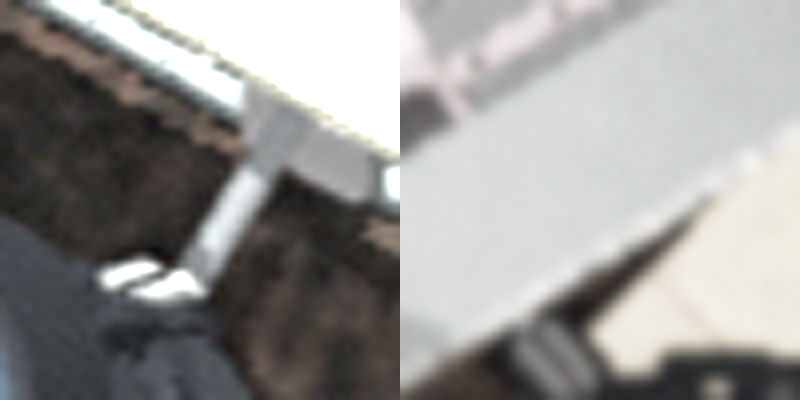

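```bash
python3 -m inch '[{"gripper":0.0,"tx":0,"ty":0,"tz":-0.005,"spin":0},{"gripper":0.0,"tx":0,"ty":0,"tz":-0.01,"spin":0},{"gripper":0.0,"tx":0,"ty":0,"tz":-0.025,"spin":0},{"gripper":0.0,"tx":0,"ty":0,"tz":-0.03,"spin":0},{"gripper":0.0,"tx":0,"ty":0,"tz":-0.03,"spin":0},{"gripper":0.0,"tx":0,"ty":0,"tz":-0.03,"spin":0},{"gripper":0.0,"tx":0,"ty":0,"tz":-0.02,"spin":0},{"gripper":0.0,"tx":0,"ty":0,"tz":0,"spin":0}]' 60; python3 st.py; python3 look.py z22 275 250 205 330; python3 rect.py r13 52; python3 prof.py r13; python3 - <<'E'
from h import *
f=np.load("f.npy",allow_pickle=True).item();g=np.load("g.npy",allow_pickle=True).item()
cv2.imwrite("pics/end.png",np.vstack([f["pixels"][180:360,150:450,::-1].repeat(2,0).repeat(2,1)]))
E
```

```text
clock: 29.6
eef_pos: [387.7, -23.9, 167.4]
tcp_rot: [3.135, -0.631, 0.552]
contact_force: [0.1, -0.1, -0.4]
opening: -0.004
clock 29.6
qpos [-0.545, -0.037, 2.486, 1.044, 0.649, -0.37]
eef_pos [387.667, -23.913, 167.437]
tcp_rot [3.135, -0.631, 0.552]
contact_force [0.138, -0.131, -0.384]
wrist_torque [-0.108, 0.235, -0.011]
opening -0.004
F tool [-0.2  0.2  0.3] open -0.30850046180725876
tcp carr [[-223.53025201  -29.03696853  167.43671554]]
r13 fall [(np.float64(366.6), -23), (np.float64(397.7), -17)] rise [(np.float64(264.9), 17), (np.float64(380.0), 19), (np.float64(430.6), 12)]
```

View pics/z22.png

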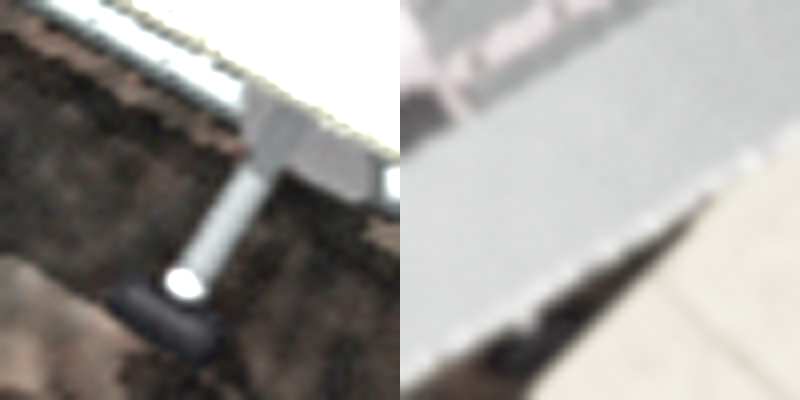

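View pics/end.png

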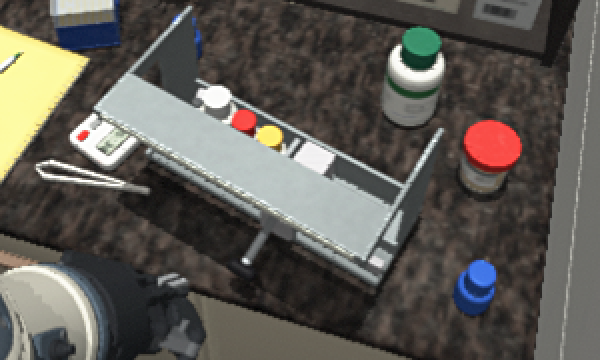

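View pics/r13.png

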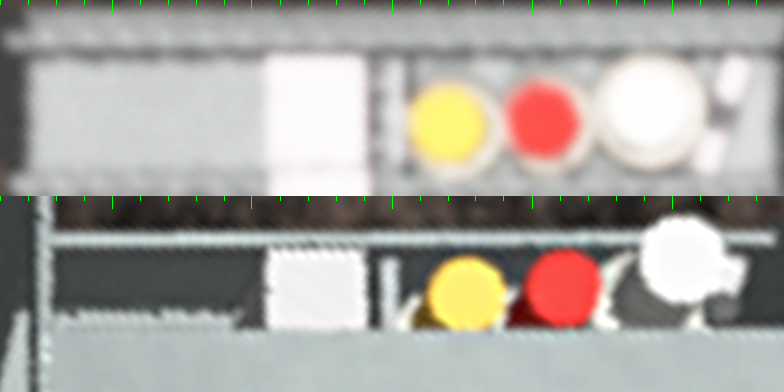

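```bash
python3 - <<'E'
from h import *
g=np.load("g.npy",allow_pickle=True).item();p=np.load("p.npy")
im=cv2.imread("pics/z11.png")[:,400:].copy()
big=cv2.resize(im,None,fx=2,fy=2)
for v,c in ((.3,(255,0,0)),(.5,(0,255,255)),(.7,(0,0,255)),(.9,(0,255,0))):
    th=-.1745+v; P=[[-58.6-75*np.cos(th)-7.5,y,52+75*np.sin(th)] for y in (-112,-80)]
    u=(proj(g,carr(p,P))+[.1,.45]-[350,205]+.5)*16; cv2.line(big,*[tuple(int(a) for a in q) for q in u],c,1); print(v,u)
cv2.imwrite("pics/chk.png",big[:700,:])
E
```

```text
0.3 [[482.12335026 429.73511911]
 [301.60431099 541.67656403]]
0.5 [[488.33280552 405.6779945 ]
 [305.83571395 518.82284956]]
0.7 [[483.25737198 364.85807156]
 [298.86536768 479.09862265]]
0.9 [[466.75327312 308.53114073]
 [280.63502514 423.70609433]]
```

View pics/chk.png

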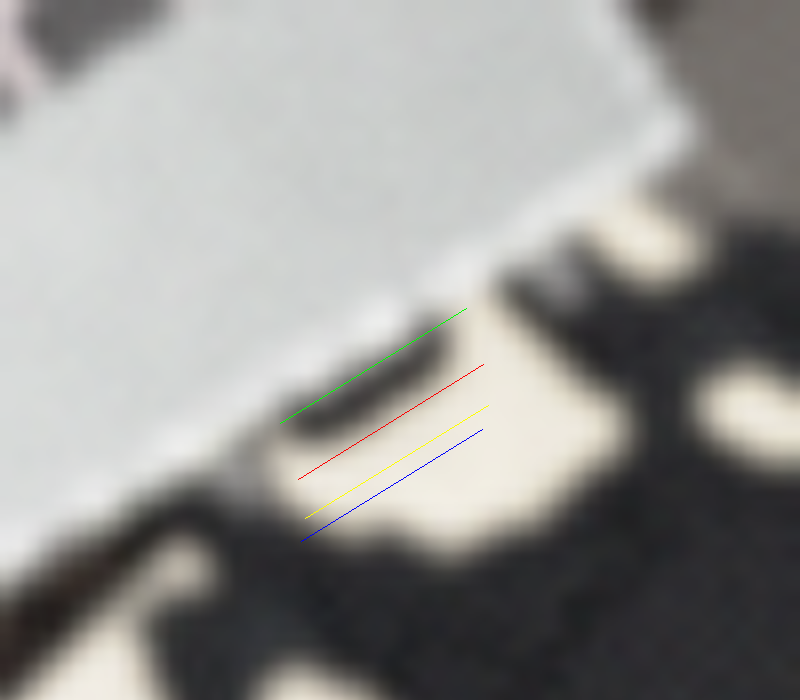

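```bash
python3 -c "
from rig import *
print(sign_off()); print(sense()['clock'])"
```

```text
the job is handed in; nothing more can be done
None
the job is handed in; nothing more can be done
```

The job is handed in at about 29.7 s. By my last checks the fence is locked with the row pressed against the end stop, but no verdict came back.

**What I did**
- The move command can't tilt the tool. I drove the arm against its joint limits overhead, which leaned it about 36°, within the advised 35 to 45°, and it kept that lean.
- I pinched the handle on its domed ends. The first lift, at 60 N, slipped off at about 0.3 rad. I gripped again with up to 120 N and raised it further.
- I slid the fence about 69 mm until the row stood at the stop, then put the lever down and let go.
- After letting go, the lever looked about 0.06 rad up. I pressed it onto its stop again with the closed fingers (about 34 N) and backed away.

**Last checks, from the pictures**
- **Lever raised:** about 0.75 rad in the top view, above the 0.5 needed.
- **Lever locked:** about 0.03 rad. This comes from pixel positions, so it could be a few hundredths off; the limit is 0.1.
- **Press plate:** pushed in about 8.5 mm of its 15 mm. It read about 7.1 mm while I still held the handle; the fence crept about 1.4 mm forward as I let go, then stayed put in the next four looks.
- **Bottles:** all three stand upright in the channel. The yellow- and red-capped ones moved a few mm sideways towards the front wall.
- **Other things:** those in view (timer, forceps, white bottle, cup and a blue look-alike bottle) look unmoved. I only compared them by eye, and the last picture doesn't show the tip box fully or the beaker at all.
- **Contact:** the gripper touches nothing; the force reading was about zero, 150 mm clear.

**Disagreement between cameras:** the two views differ by 2 to 4 mm in position. The end stop also looks turned by about 15° in the top view; I didn't settle that, and took contact from the plate no longer moving forward.

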